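# Tug-test the docked loggers and take out the unlatched one

### The arm

A 6-joint arm with a two-finger parallel gripper is mounted at the origin on a cart in front of the work surface, level with it; the furniture and walls round the work are solid. World frame = base frame: x ahead of the robot, y to its left, z up, the work surface at z = 0. Lengths are in mm, angles in rad, forces in N, time in s.
With the tool pointing down it reaches from about 275 to 1000 mm from the base axis. Payload 8.4 kg.
Tool frame: the origin (TCP) lies on the mounting face of the last link; the fingertips stand 173 mm ahead of it and the grasp point (between the pads) lies 155 mm ahead of it; z points along the fingers, y is the direction in which the jaws open and shut (so a half turn about z gives the same grasp; the last joint's range is limited). The gripper opens to 85 mm and grips with 20 to 120 N. Pads are 22 mm wide; open, the fingers measure 114 mm over their backs; the gripper's body (76 mm by 85 mm) begins 54 mm behind the grasp point. The pads swing forward as they close: fully open they stand 13 mm farther back than shut.
Start: joints at [-1.246, 0.353, 1.633, -0, 1.155, -0.002], TCP at [200.633, -591.926, 404.681] pointing down, gripper open.
Joint ranges: [-2.63, 2.63], [-0.92, 2.1], [0.06, 2.66], [-1.3, 4.44], [0, 2.69], [-3.02, 3.02]. Speed limits (rad/s): [2.22, 2.22, 2.79, 3.14, 3.14, 3.14].

### API

Orientations are given as [roll, pitch, yaw] about the fixed x, y, z axes, in that order (R = Rz(yaw) Ry(pitch) Rx(roll)).
In Python, from rig import r, grab_frame, spotter gives the robot as it stands.
- The arm moves only by the tool apply_moves, never from a script. Its argument "motion" is text: rows parted by semicolons, each of 5 numbers parted by spaces: the opening, from -1 (shut) to 1 (fully open), then the shift along the tool's x, y, z as a fraction of full scale, then the turn about the tool's z as a fraction of full scale. In form: hand x y z twist; .... A call has 1 to 20 rows; each row is the pose to reach, as a shift and turn from the pose commanded when the call began, along the tool's axes at that moment, turning the shorter way round; what a row does not reach only later rows make up. Full scale, the value 1, is 1 m for a shift and pi rad for a turn. A row lasts 1/12 s, in which the tool goes at most 41.7 mm and 7.16 degrees, less where a joint would pass 70% of its speed; a pose out of reach is approached as far as the arm can. A call with a number of a shift or a turn outside -1 to 1 is refused whole. A call with a gripper value outside its range is refused whole. The fingers move at their own pace and stop on an object; "squeeze" is the grip in N (left out, the last holds). Time passes only in rows, so rows that repeat a pose let the fingers close. It gives the time, the measured TCP pose, the force and the opening at its end, in the units of the state.
- r.sense(): the state, without advancing time (a new reading comes with each control period).
- grab_frame(name): name is "scene" or "top"; returns a dict with "img" (400x640x3 uint8, red, green, blue), "fx", "fy", "cx", "cy" (pixels), "R" (3x3) and "t" (3): a world point X has camera coordinates R X + t. Camera axes: x right, y down, z forward; pixel columns grow to the right and rows downward; lengths in mm; the calibration is good to about 2 mm. A picture is of the moment at which its call begins. There is no depth.
- r.sign_off(): hands the job in, once; it reports no verdict.
Trained networks look in the newest picture that a camera, given by its name, has taken for a name from the list of things; names that differ only in an ending like _2 or _b are one class to them, and where a whole thing is asked for, a point or a joint stands for the part that bears it (a point fixed in the world has none). Each returns a list of dicts, best first, with "conf" (0 to 1); they miss things now and then, are a little off and sometimes report something else, mostly with a low value. They report only what shows in the picture. A call takes as long as a camera call. They do not tell look-alikes from the thing itself.
- spotter.boxes_of(query, camera): "point" ([x, y, z] in mm, in world coordinates, good to about 4 mm: the middle of the surface that is visible of it).
- spotter.place_of(query, camera): "point" ([x, y, z] in mm, in world coordinates, good to about 4 mm: a listed point, or the origin of a listed thing).
The state is a dict: "clock": time; "qpos": joint angles; "qvel": joint speeds; "joint_efforts": joint torques, N m; "eef_pos": TCP position; "tcp_rot": TCP orientation; "contact_force": force on the tool from outside, world axes, zero at the start; "wrist_torque": the same for the moment, N m; "opening": opening from 0.0 (shut) to 1.0 (fully open).
Only numpy, scipy, OpenCV 4.12 (cv2) and the standard library are available. Lean on these libraries where they do the work, as an engineer would, in place of code of your own. Each camera call takes 0.05 s, during which the arm holds its last target.

### The job

One of the three loggers in the leaning dock has lost its locking lugs. Going from the left bay to the middle to the right one (as the robot sees them), tug each logger straight out along its bay with a slowly rising pull to about 10 newtons, hold it a moment, and never strain a catch with more than 22. Leave the two that hold fully home in their bays, and lower the one that comes out, foot down, into the open wooden box, where it is to stand.

Things in the scene. Friction and masses are not known exactly. Their poses are not given: they have to be found in the camera images.
- logger_1_mid (a point): centre of a flat white logger: 18 mm thick (x), 90 wide (y), 120 long (z, foot to free end), 0.1 to 0.2 kg. Starts foot down in any one of the bays, 40 mm deep, about 10 mm from its neighbours. Grasp it across its thickness near the free end, fingers along its z. Two loggers have sound lugs hidden at the foot, under the catch; one has none: this cannot be seen, only felt
- logger_2_mid (a point): centre of a flat white logger: 18 mm thick (x), 90 wide (y), 120 long (z, foot to free end), 0.1 to 0.2 kg. Starts foot down in any one of the bays, 40 mm deep, about 10 mm from its neighbours. Grasp it across its thickness near the free end, fingers along its z. Two loggers have sound lugs hidden at the foot, under the catch; one has none: this cannot be seen, only felt
- logger_3_mid (a point): centre of a flat white logger: 18 mm thick (x), 90 wide (y), 120 long (z, foot to free end), 0.1 to 0.2 kg. Starts foot down in any one of the bays, 40 mm deep, about 10 mm from its neighbours. Grasp it across its thickness near the free end, fingers along its z. Two loggers have sound lugs hidden at the foot, under the catch; one has none: this cannot be seen, only felt
- bays: grey block of three bays, fixed, leaning 26 degrees towards the robot. Origin: floor of the middle bay, 34 mm above the table. z: up along the bays, the pull direction; y: along the row, left bay at +0.100, middle 0, right -0.100; x: across the loggers' thickness. Bays have 1.5 mm play, mouths at z 0.040. A logger's centre is at z 0.060 when home, and 0.100 when just out of its bay
- catch_left: spring catch hidden in the left bay; origin: that bay's floor. Pulling a sound logger along the bays' z meets it after 1 to 2 mm and lifts it against a spring of 2.5 N per mm (10 N at 4 mm; end stop at 9 mm, 22 N); it never lets go. More than 22 N overstrains it. A logger without lugs slides out past it, against light friction
- catch_middle: spring catch hidden in the middle bay; origin: that bay's floor. Pulling a sound logger along the bays' z meets it after 1 to 2 mm and lifts it against a spring of 2.5 N per mm (10 N at 4 mm; end stop at 9 mm, 22 N); it never lets go. More than 22 N overstrains it. A logger without lugs slides out past it, against light friction
- catch_right: spring catch hidden in the right bay; origin: that bay's floor. Pulling a sound logger along the bays' z meets it after 1 to 2 mm and lifts it against a spring of 2.5 N per mm (10 N at 4 mm; end stop at 9 mm, 22 N); it never lets go. More than 22 N overstrains it. A logger without lugs slides out past it, against light friction
- repair_box: open-topped wooden box, fixed, on the table left of the dock: outside 122 (x) x 54 (y) x 72 mm high, walls and floor 5 mm, opening 112 x 44 mm. Origin: middle of its underside, z up. A logger stands in it with its 90 mm width along the box's x, its centre then about 65 mm above the table, 50 mm of it sticking out
Mind the look-alikes: they are no part of the job. What is shaped like the part that bears logger_3_mid but purple is not meant.

How it is judged:
By the outcome, as a careful person would: the job done as asked, in the order asked, and still so for the second after the job is handed in, with the robot touching nothing.
It also fails if it takes over 72 s, if anything falls off the work surface, if the arm or the gripper's body presses on something with over 40 N, if the wrist force passes 120 N, or if a joint passes its speed limit or range.

## Working session

There is one attempt and no reset: what is moved stays moved. The work goes in short steps, Python scripts to look and compute and a tool call to move; the robot and the scene stay as the last step left them, time stands still between calls to the robot, and variables do not carry over. Pictures are saved under pics/ and viewed, and the job is handed in when it is done.

Besides the shell and the picture viewer there is one more tool, called as a command line: name --argument value ..., lists and objects as JSON in quotes. apply_moves: Moves the arm, as the interface text tells. Its arguments: {"type":"object","properties":{"motion":{"type":"string"},"squeeze":{"type":"number"}},"required":["motion"]}

```bash
ls; mkdir -p pics; python3 - <<'E'
from rig import r, grab_frame, spotter
import cv2
print(r.sense())
for c in ("scene","top"):
    f=grab_frame(c); cv2.imwrite(f"pics/{c}0.png",f["img"][:,:,::-1])
    print(c,f["fx"],f["cx"],f["cy"],f["R"],f["t"])
    for q in ("logger_1_mid","bays","catch_left","catch_middle","catch_right","repair_box"):
        print(q,[(d["conf"],d["point"]) for d in spotter.place_of(q,c)])
E
```

```text
pics
{'clock': 0.0, 'qpos': array([-1.24640688e+00,  3.53630536e-01,  1.63411393e+00, -1.19995609e-05,
        1.15519973e+00, -2.39868456e-03]), 'qvel': array([-0.00027857, -0.00042717,  0.00015002,  0.00077812, -0.00063677,
        0.00068607]), 'joint_efforts': array([-3.79795732e-03, -6.05252981e+01, -3.42067587e+01, -1.77657371e-04,
        9.45191598e-03,  2.04284657e-05]), 'eef_pos': array([ 200.55291255, -591.70758143,  403.98116803]), 'tcp_rot': array([-3.14024109e+00,  7.72960517e-06,  3.26792985e-01]), 'contact_force': array([-0.56688202,  0.19474738, -0.01465463]), 'wrist_torque': array([-0.0139808 , -0.00405999, -0.03175231]), 'opening': 0.9970115479422889}
scene 439.8642418593524 323.4250942275301 198.40614455323686 [[ 6.96336085e-01  7.17715617e-01  5.91002733e-04]
 [ 6.11168888e-01 -5.92531084e-01 -5.24766143e-01]
 [-3.76282669e-01  3.65774804e-01 -8.51246231e-01]] [-349.42300992 -333.11434037 1920.77880005]
logger_1_mid [(0.88, [611.1, 28.5, 88.5])]
bays [(0.6, [636.2, 30.9, 35.4])]
catch_left [(0.17, [604.3, 32.1, 85.8])]
catch_middle []
catch_right []
repair_box [(0.55, [478.7, 328.3, -3.3])]
top 378.37929275165465 317.37678952105966 193.41154938955714 [[ 0.02019752 -0.99962549  0.01846472]
 [-0.99297766 -0.02220958 -0.11619854]
 [ 0.11656512 -0.01598814 -0.99305436]] [ -74.3583305   547.12418955 1123.09729987]
logger_1_mid [(0.73, [608.8, 29.2, 89.0])]
bays [(0.62, [637.1, 27.1, 33.4])]
catch_left []
catch_middle []
catch_right []
repair_box [(0.96, [478.9, 326.7, -1.5])]
```

View pics/scene0.png

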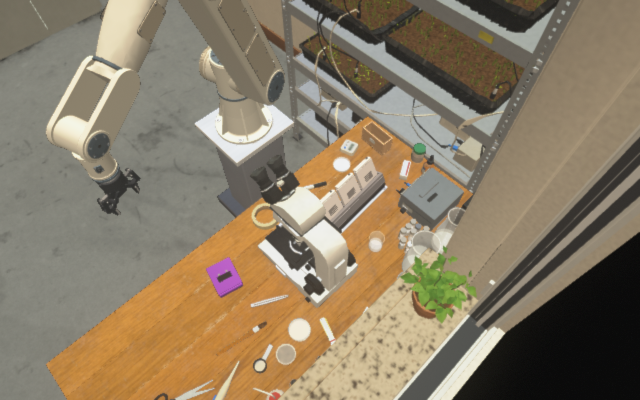

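View pics/top0.png

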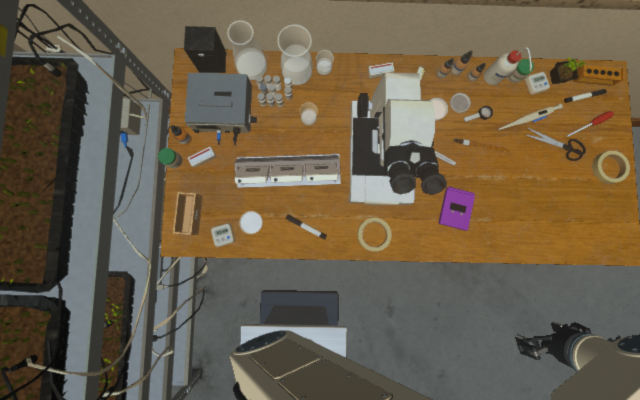

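The scene picture shows the dock with three white loggers at about (350,190). The open box is at (377,137), the microscope stands just right of the dock, and the purple look-alike is at (225,277). The top view has the box at (187,213) and the dock at (288,170). The moves can't tilt the tool directly, so while lifting clear I'll check what happens at the edge of reach.

apply_moves --motion "1 0 0 -0.4 0;1 0 0 -0.4 0;1 0 0 -0.4 0;1 0 0 -0.4 0;1 0 0 -0.4 0;1 0 0 -0.4 0;1 0 0 -0.4 0;1 0 0 -0.4 0;1 0 0 -0.4 0;1 0 0 -0.4 0;1 0 0 -0.4 0;1 0 0 -0.4 0"

```text
clock: 1.7
eef_pos: [200.6, -591.6, 806.2]
tcp_rot: [3.138, -0.0, 0.327]
contact_force: [-0.1, -0.6, 0.1]
opening: 0.996
```

```bash
python3 - <<'E'
from rig import r
s=r.sense();print(s)
E
```

```text
{'clock': 1.7, 'qpos': array([-1.24637866e+00,  2.56734759e-01,  9.27766436e-01,  4.68571755e-05,
        1.95394010e+00, -2.40307935e-03]), 'qvel': array([-0.00059813,  0.01887963,  0.07563978, -0.00097894, -0.02024372,
       -0.00074791]), 'joint_efforts': array([ 5.78501727e-05, -6.11006999e+01, -4.13615084e+01, -1.53805618e-04,
        3.36100459e-01,  1.68776216e-05]), 'eef_pos': array([ 200.55731382, -591.63643472,  806.22377769]), 'tcp_rot': array([ 3.13844120e+00, -3.58312580e-05,  3.26838389e-01]), 'contact_force': array([-0.07262854, -0.61996665,  0.06185109]), 'wrist_torque': array([ 0.04051498, -0.00193802,  0.00748791]), 'opening': 0.995934083943918}
```

apply_moves --motion "1 0 0 -0.2 0;1 0 0 -0.2 0;1 0 0 -0.2 0;1 0 0 -0.2 0;1 0 0 -0.2 0;1 0 0 -0.2 0;1 0 0 -0.4 0;1 0 0 -0.4 0;1 0 0 -0.4 0;1 0 0 -0.4 0;1 0 0 -0.4 0;1 0 0 -0.4 0"

```text
clock: 2.7
eef_pos: [173.1, -510.6, 1041.7]
tcp_rot: [3.118, 0.0, 0.327]
contact_force: [0.1, 0.2, 0.9]
opening: 0.999
```

```bash
python3 - <<'E'
from rig import r
s=r.sense();print(s['qpos'],s['qvel'],s['eef_pos'],s['tcp_rot'])
E
```

```text
[-1.24679681e+00  4.45982474e-01  5.84988847e-02  9.38540986e-05
  2.61382473e+00 -2.71603943e-03] [ 0.00138526 -0.05415331  0.00933971  0.00113913  0.0711815  -0.00106407] [ 173.06497075 -510.59204603 1041.72505231] [3.11830605e+00 1.78769078e-05 3.26796984e-01]
```

apply_moves --motion "1 0 -0.3 -0.3 0;1 0 -0.3 -0.3 0;1 0 -0.3 -0.3 0;1 0 -0.3 -0.3 0;1 0 -0.3 -0.3 0;1 0 -0.3 -0.3 0;1 0 -0.3 -0.3 0;1 0 -0.3 -0.3 0;1 0 -0.3 -0.3 0;1 0 -0.3 -0.3 0;1 0 -0.3 -0.3 0;1 0 -0.3 -0.3 0"

```text
clock: 3.7
eef_pos: [123.5, -362.7, 1124.4]
tcp_rot: [3.013, 0.0, 0.327]
contact_force: [-0.1, -0.9, 0.1]
opening: 1.001
```

```bash
python3 - <<'E'
from rig import r
s=r.sense();print(s['qpos'],s['qvel'],s['eef_pos'],s['tcp_rot'])
E
```

```text
[-1.24653808e+00  2.64567260e-01  5.95645665e-02 -3.14901902e-04
  2.68888361e+00 -2.78855892e-03] [ 0.00166091 -0.01633354 -0.00090585  0.00038226  0.00087864  0.00319246] [ 123.47127913 -362.70585168 1124.36008036] [3.01301619e+00 4.57849084e-04 3.26725281e-01]
```

apply_moves --motion "1 0 0 0.15 0;1 0 0 0.15 0;1 0 0 0.15 0;1 0 0 0.15 0;1 0 0 0.15 0;1 0 0 0.15 0;1 0 0 0.15 0"

```text
clock: 4.28
eef_pos: [129.7, -381.4, 971.8]
tcp_rot: [3.02, 0.0, 0.327]
contact_force: [-0.2, 0.6, 0.7]
opening: 0.998
```

```bash
python3 - <<'E'
from rig import r
s=r.sense();print(s['qpos'],s['qvel'],s['eef_pos'],s['tcp_rot'])
E
```

```text
[-1.24659891e+00 -5.31600149e-02  9.12292836e-01 -1.50026880e-04
  2.16102111e+00 -2.67631356e-03] [ 0.00053392  0.01287936 -0.19500175 -0.00154054  0.06572575 -0.00189637] [ 129.72924725 -381.39395697  971.76818997] [3.02015466e+00 4.37820904e-04 3.26756034e-01]
```

```bash
cat > kin.py <<'E'
import numpy as np
from scipy.optimize import least_squares
D=np.array([[.3536,1.6341,1.1552,np.hypot(200.553,591.708),403.98],[.25673,.92777,1.95394,624.7,806.22],[.44598,.0585,2.61382,539.13,1041.72],[.26457,.05956,2.68888,np.hypot(123.47,362.706),1124.36],[-.05316,.91229,2.16102,np.hypot(129.73,381.394),971.77]])
def fk(p,q2,q3,q5):
    a,h,L1,X,Z,L6=p
    t=q2+q3;s=t+q5
    return a+L1*np.sin(q2)+Z*np.sin(t)+X*np.cos(t)+L6*np.sin(s), h+L1*np.cos(q2)+Z*np.cos(t)-X*np.sin(t)+L6*np.cos(s)
def res(p):
    r,z=fk(p,*D[:,:3].T); return np.r_[r-D[:,3],z-D[:,4]]
o=least_squares(res,[0,300,500,0,400,100]); P=o.x
if __name__=="__main__":
    print(P,o.fun)
    # q5=0 vertical tool possibilities
    for q2 in (.5,.7,.9,1.1): print(q2, fk(P,q2,np.pi-q2,0))
    print(fk(P,-.06,.06,2.69))
E
python3 kin.py
```

```text
[-2.42619519e-02  2.94049037e+02  5.68134842e+02  5.85028008e+01
  4.94316342e+02  1.69396075e+02] [ 0.00174996  0.00216431 -0.00458197  0.00405052 -0.00338282  0.00267666
 -0.00473665  0.00345051  0.00216199 -0.00355252]
0.5 (np.float64(213.85128982958645), np.float64(128.92185037810253))
0.7 (np.float64(307.47545114049365), np.float64(64.87011547519074))
0.9 (np.float64(386.5082472103067), np.float64(-16.50509862978737))
1.1 (np.float64(447.7988898621323), np.float64(-111.95961894480371))
(np.float64(98.33518914365067), np.float64(1203.0632218204228))
```

```bash
python3 - <<'E'
from rig import r, grab_frame, spotter
import cv2
f=grab_frame("top");im=f["img"][:,:,::-1]
cv2.imwrite("pics/top1.png",cv2.resize(im[140:215,225:350],None,fx=6,fy=6,interpolation=cv2.INTER_CUBIC))
cv2.imwrite("pics/top1b.png",cv2.resize(im[180:250,160:260],None,fx=6,fy=6,interpolation=cv2.INTER_CUBIC))
f=grab_frame("scene");im=f["img"][:,:,::-1]
cv2.imwrite("pics/sc1.png",im)
cv2.imwrite("pics/sc1b.png",cv2.resize(im[110:250,300:420],None,fx=4,fy=4,interpolation=cv2.INTER_CUBIC))
for c in ("top","scene"):
  for q in ("bays","logger_1_mid","repair_box"):
    for m in (spotter.place_of,spotter.boxes_of): print(c,q,[(d["conf"],d["point"]) for d in m(q,c)])
E
```

```text
top bays [(0.81, [635.3, 25.4, 34.0])]
top bays [(0.91, [640.0, 23.2, 75.1])]
top logger_1_mid [(0.58, [607.8, 29.0, 87.2])]
top logger_1_mid [(0.56, [596.1, 27.5, 125.7]), (0.51, [588.6, 121.4, 122.5])]
top repair_box [(0.93, [478.9, 325.9, -2.0])]
top repair_box [(0.75, [479.9, 332.9, 33.3]), (0.58, [590.6, 122.6, 121.8])]
scene bays [(0.59, [635.5, 30.7, 36.0])]
scene bays [(0.75, [648.8, 43.8, 69.1])]
scene logger_1_mid [(0.67, [605.7, 30.0, 88.1])]
scene logger_1_mid [(0.55, [601.8, 22.5, 115.3]), (0.28, [608.0, -64.4, 108.0])]
scene repair_box [(0.7, [482.3, 327.0, -1.2])]
scene repair_box [(0.91, [483.7, 314.6, 43.6]), (0.16, [603.2, 23.6, 112.5])]
```

View pics/top1.png

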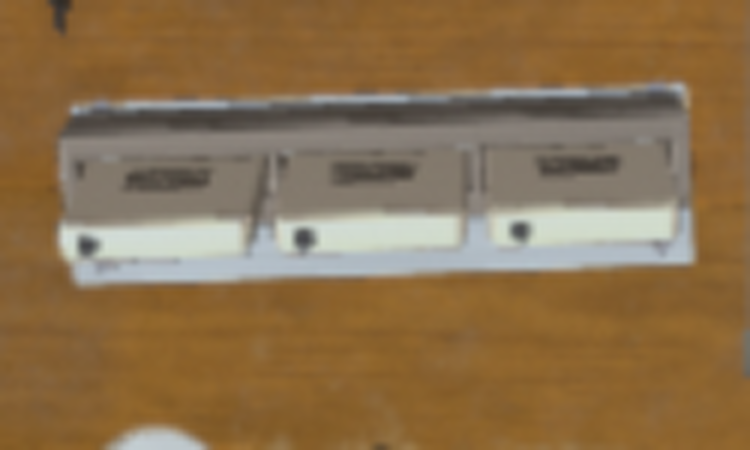

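View pics/sc1b.png

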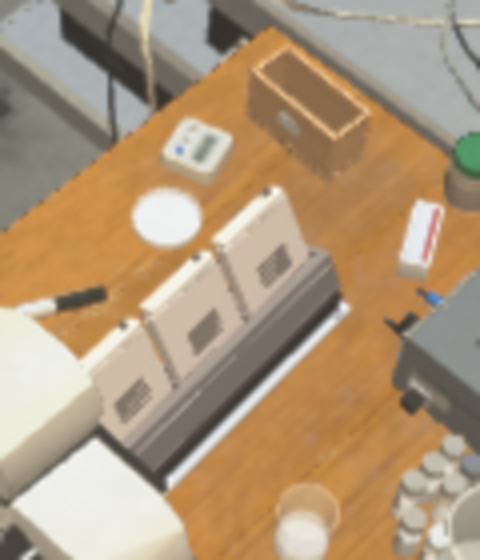

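View pics/top1b.png

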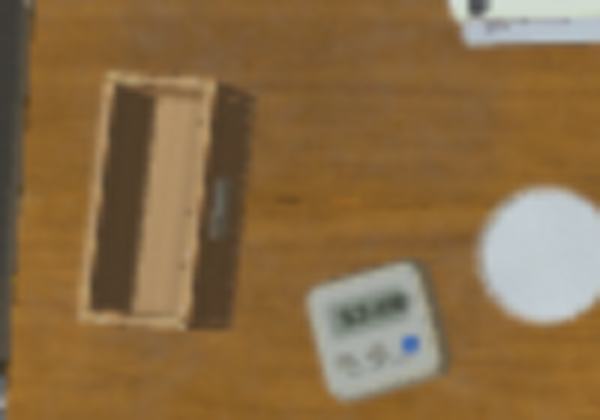

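View pics/sc1.png

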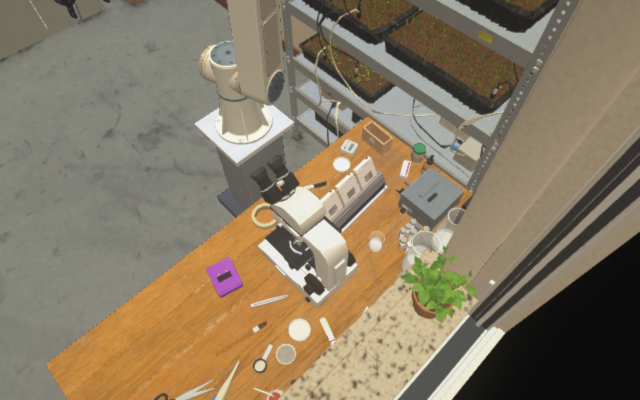

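```bash
cat > fit.py <<'E'
import numpy as np,cv2
from scipy.optimize import least_squares
T26=np.deg2rad(26)
def Rb(psi,t=T26):
    # bay axes as columns: x,y,z
    c,s=np.cos(psi),np.sin(psi)
    Rz=np.array([[c,-s,0],[s,c,0],[0,0,1]])
    Ry=np.array([[np.cos(t),0,-np.sin(t)],[0,1,0],[np.sin(t),0,np.cos(t)]])
    return Rz@Ry
def proj(f,X):
    c=np.asarray(X)@np.array(f["R"]).T+np.array(f["t"])
    return np.c_[f["fx"]*c[:,0]/c[:,2]+f["cx"],f["fy"]*c[:,1]/c[:,2]+f["cy"]]
E
cat > f1.py <<'E'
from fit import *
from rig import grab_frame
f=grab_frame("top"); g=grab_frame("scene")
pts=[];px=[]
M={100:[(60,222),(248,216),(68,262),(243,250)],0:[(275,218),(463,212),(283,256),(460,246)],-100:[(487,212),(675,205),(493,246),(672,240)]}
for y,l in M.items():
    for (sx,sy),p in zip([(9,45),(9,-45),(-9,45),(-9,-45)],l):
        pts.append((sx,y+sy,120));px.append((225+(p[0]+.5)/6-.5,140+(p[1]+.5)/6-.5))
pts=np.array(pts,float);px=np.array(px)
def res(p): return (proj(f,pts@Rb(p[2]).T+[p[0],p[1],34])-px).ravel()
o=least_squares(res,[636,28,0.]);print(o.x,np.abs(o.fun).mean(),o.fun.reshape(-1,2).round(1).tolist())
# overlays
for nm,h,(x0,y0,x1,y1),k in (("top",f,(225,140,350,215),6),("scene",g,(300,110,420,250),4)):
    im=cv2.resize(np.ascontiguousarray(h["img"][y0:y1,x0:x1,::-1]),None,fx=k,fy=k,interpolation=cv2.INTER_CUBIC)
    for y in (100,0,-100):
        for zz in (40,120):
          q=np.array([(9,y+45,zz),(9,y-45,zz),(-9,y-45,zz),(-9,y+45,zz)],float)@Rb(o.x[2]).T+[o.x[0],o.x[1],34]
          uv=((proj(h,q)-[x0,y0]+.5)*k-.5).round().astype(int)
          cv2.polylines(im,[uv.reshape(-1,1,2)],True,(0,0,255) if zz==120 else (0,255,0),1)
    cv2.imwrite(f"pics/ov_{nm}.png",im)
# box rim
R=np.array([[-61,-27],[61,-27],[61,27],[-61,27]],float)
bp=[]
for (x,y) in [(80,323),(108,72),(214,80),(188,328)]: bp.append((160+(x+.5)/6-.5,180+(y+.5)/6-.5))
bp=np.array(bp)
# order: image up=+x, left=+y : (-61,27),(61,27),(61,-27),(-61,-27)
C=np.array([(-61,27,72),(61,27,72),(61,-27,72),(-61,-27,72)],float)
def rb(p):
    c,s=np.cos(p[2]),np.sin(p[2]);W=np.c_[p[0]+c*C[:,0]-s*C[:,1],p[1]+s*C[:,0]+c*C[:,1],C[:,2]]
    return (proj(f,W)-bp).ravel()
b=least_squares(rb,[479,327,0.]);print("box",b.x,b.fun.round(2))
E
python3 f1.py
```

```text
[6.28623883e+02 2.93569459e+01 5.42837505e-02] 0.6749351581232487 [[-1.3, 0.2], [0.1, 0.2], [-2.0, -0.3], [1.4, 0.7], [-0.8, -0.3], [0.5, -0.3], [-1.7, -0.4], [1.2, 0.3], [0.1, -0.4], [1.2, -0.2], [-0.7, 0.2], [1.8, 0.2]]
box [ 4.78125583e+02  3.24712363e+02 -4.54878179e-02] [-0.33 -0.12 -0.4  -0.04  0.38 -0.14  0.36  0.29]
```

View pics/ov_top.png

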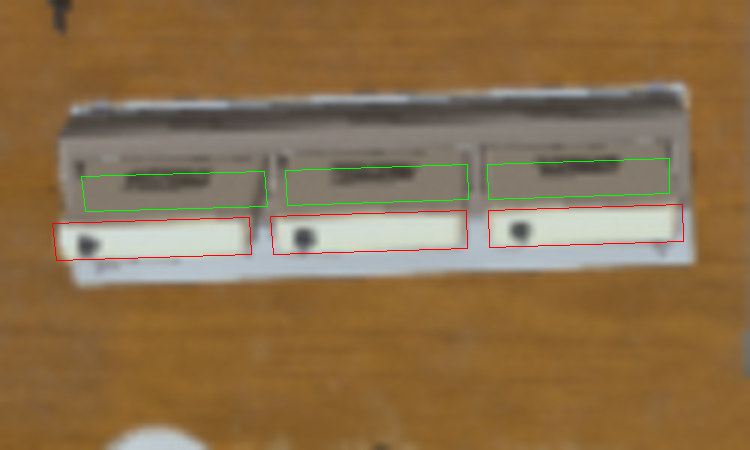

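View pics/ov_scene.png

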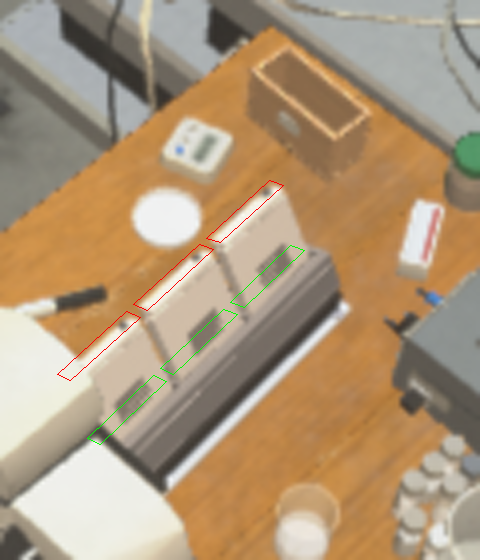

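```bash
python3 - <<'E'
from rig import grab_frame
import cv2,numpy as np
acc={}
for c,(x0,y0,x1,y1),k in (("top",(230,150,345,190),6.9),("scene",(310,148,395,222),8)):
    ims=[grab_frame(c)["img"].astype(float) for _ in range(3)]
    print(np.abs(ims[0]-ims[1]).mean())
    im=np.mean(ims,0)[y0:y1,x0:x1,::-1]
    im=cv2.resize(im,None,fx=k,fy=k,interpolation=cv2.INTER_LANCZOS4)
    im=np.clip((im-40)*1.3,0,255).astype(np.uint8)
    for i in range(0,im.shape[1],50): cv2.line(im,(i,0),(i,6),(0,0,255),1)
    for i in range(0,im.shape[0],50): cv2.line(im,(0,i),(6,i),(0,0,255),1)
    cv2.imwrite(f"pics/z_{c}.png",im)
E
```

```text
0.5630143229166666
0.42812369791666666
```

View pics/z_top.png

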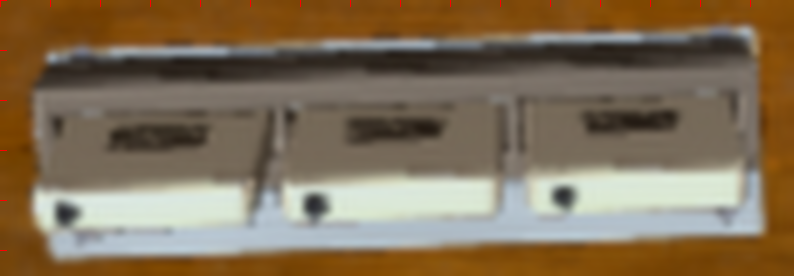

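View pics/z_scene.png

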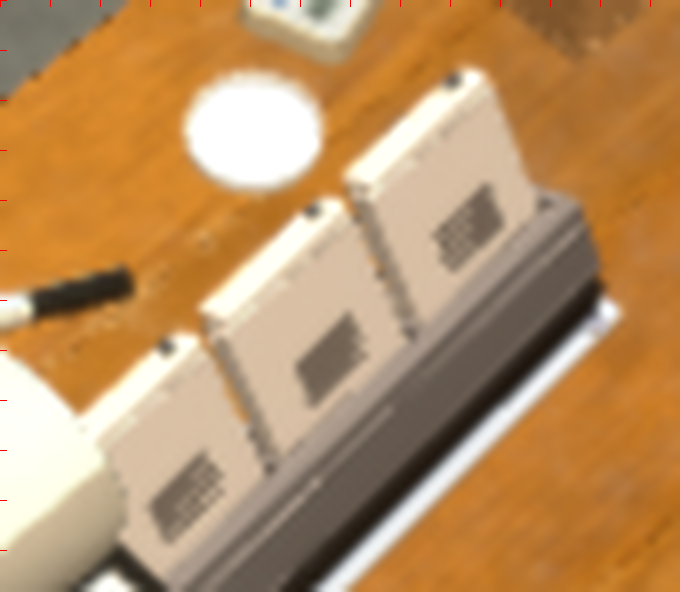

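```bash
cat > f2.py <<'E'
from fit import *
from rig import grab_frame
f=grab_frame("top"); g=grab_frame("scene")
P=[]
def add(cam,k,off,X,p): P.append((cam,X,(off[0]+(p[0]+.5)/k-.5,off[1]+(p[1]+.5)/k-.5)))
for y,l in {100:[(38,188),(250,180),(48,232),(248,222),(55,117),(268,107)],0:[(283,185),(500,175),(292,222),(497,212),(290,108),(502,100)],-100:[(530,177),(742,165),(537,212),(738,203),(528,102),(735,92)]}.items():
    for X,p in zip([(9,45,120),(9,-45,120),(-9,45,120),(-9,-45,120),(9,45,40),(9,-45,40)],l): add(0,6.9,(230,150),(X[0],y+X[1],X[2]),p)
for y,l in {100:[(487,82),(368,195),(462,72),(345,178),(537,208),(418,325)],0:[(347,213),(222,322),(325,202),(203,308),(410,330),(272,460)]}.items():
    for X,p in zip([(9,45,120),(9,-45,120),(-9,45,120),(-9,-45,120),(9,45,40),(9,-45,40)],l): add(1,8,(310,148),(X[0],y+X[1],X[2]),p)
X=np.array([p[1] for p in P],float);px=np.array([p[2] for p in P]);cam=np.array([p[0] for p in P])
def res(p,full=False):
    W=X@Rb(p[2],p[3] if len(p)>3 else T26).T+[p[0],p[1],p[4] if len(p)>4 else 34]
    uv=np.where(cam[:,None]==0,proj(f,W),proj(g,W)); return (uv-px).ravel()
for x0 in ([636,28,0.],[636,28,0.,T26],[636,28,0.,T26,34]):
    o=least_squares(res,x0,loss='soft_l1');print(o.x.round(3),np.abs(o.fun).mean())
    r=o.fun.reshape(-1,2); 
    print(r[:18].round(1).tolist()); print(r[18:].round(1).tolist())
E
python3 f2.py
```

```text
[6.32176e+02 2.88720e+01 5.20000e-02] 0.9662295567290461
[[-1.6, -1.5], [0.4, -1.2], [-2.4, -1.6], [1.1, -1.1], [0.8, 1.1], [0.4, 1.7], [-0.7, -2.0], [0.4, -1.5], [-1.6, -1.2], [1.0, -0.7], [0.6, 1.5], [0.3, 1.8], [-0.3, -1.9], [1.4, -1.1], [-1.2, -0.8], [2.0, -0.4], [-0.1, 1.4], [0.2, 2.0]]
[[0.6, -1.4], [-0.3, -1.0], [0.2, -1.2], [-0.9, -0.1], [-0.3, -0.8], [-0.6, -1.0], [0.6, -1.6], [-0.3, -0.1], [-0.1, -1.5], [-1.4, 0.3], [-1.4, -0.0], [-0.0, -1.2]]
[6.41698e+02 3.02550e+01 5.60000e-02 5.65000e-01] 0.5791878135206735
[[-1.4, 0.0], [0.4, 0.1], [-2.1, -0.4], [1.2, -0.1], [0.6, -0.3], [0.2, 0.1], [-0.7, -0.7], [0.2, -0.3], [-1.6, -0.2], [0.9, 0.2], [0.4, -0.1], [-0.0, 0.1], [-0.5, -0.8], [1.0, -0.1], [-1.3, 0.1], [1.6, 0.3], [-0.4, -0.3], [-0.2, 0.2]]
[[-0.1, -1.0], [-0.8, -0.7], [-0.3, -0.4], [-1.2, 0.7], [0.7, -0.1], [0.5, -0.2], [0.0, -1.3], [-0.7, 0.3], [-0.5, -0.7], [-1.6, 1.1], [-0.2, 0.8], [1.2, -0.3]]
[6.41226e+02 3.06680e+01 5.80000e-02 5.57000e-01 3.12760e+01] 0.5588349874159311
[[-1.4, 0.1], [0.4, 0.1], [-2.1, -0.4], [1.2, -0.0], [0.6, -0.1], [0.1, 0.4], [-0.8, -0.7], [0.1, -0.4], [-1.6, -0.1], [0.8, 0.2], [0.3, 0.1], [-0.2, 0.3], [-0.7, -0.8], [0.8, -0.1], [-1.4, 0.1], [1.4, 0.3], [-0.6, -0.1], [-0.4, 0.3]]
[[-0.0, -0.7], [-0.7, -0.3], [-0.3, -0.1], [-1.1, 1.0], [0.6, 0.2], [0.5, 0.0], [0.1, -0.9], [-0.6, 0.6], [-0.4, -0.4], [-1.4, 1.4], [-0.2, 1.1], [1.3, -0.0]]
```

```bash
cat >> f2.py <<'E'
print("tri")
def tri(a,b):
    A=[]
    for h,p in ((f,a),(g,b)):
        K=np.array([[h["fx"],0,h["cx"]],[0,h["fy"],h["cy"]],[0,0,1]])@np.c_[h["R"],h["t"]]
        A+= [p[0]*K[2]-K[0],p[1]*K[2]-K[1]]
    A=np.array(A);s=np.linalg.lstsq(A[:,:3],-A[:,3],rcond=None)[0];return s
def grp(c,y,sel):
    i=[k for k in range(len(P)) if P[k][0]==c and abs(P[k][1][1]-y)<50 and sel(P[k][1])]
    return px[i].mean(0)
for y in (100,0):
    for n,s in (("end",lambda X:X[2]==120),("endrear",lambda X:X[2]==120 and X[0]>0),("endfront",lambda X:X[2]==120 and X[0]<0),("mouth",lambda X:X[2]==40)):
        print(y,n,tri(grp(0,y,s),grp(1,y,s)).round(1))
E
python3 f2.py|sed -n '/tri/,$p'
```

```text
tri
100 end [573.  126.9 132.8]
100 endrear [581.  127.1 135.4]
100 endfront [565.1 126.7 130.3]
100 mouth [621.2 129.1  70.7]
0 end [578.3  27.4 133.4]
0 endrear [585.1  27.6 135.5]
0 endfront [571.4  27.2 131.2]
0 mouth [626.8  28.8  73.5]
```

```bash
cat > hp.py <<'E'
import numpy as np
from scipy.spatial.transform import Rotation as Ro
from rig import r
def Rt(s=None):
    s=s or r.sense(); return Ro.from_euler('xyz',s['tcp_rot']).as_matrix()
def show():
    s=r.sense();R=Rt(s)
    print('clk',s['clock'],'q',s['qpos'].round(3),'\npos',s['eef_pos'].round(1),'zax',R[:,2].round(4),'yax',R[:,1].round(3),'F',s['contact_force'].round(1),'T',s['wrist_torque'].round(2),'op',round(s['opening'],3))
    return s,R
def rel(targets):
    s,R=show()
    for t in targets: print(t,'->',(R.T@(np.array(t)-s['eef_pos'])/1000).round(4))
E
python3 - <<'E'
from hp import *
rel([(380,-50,980),(300,270,980)])
E
```

```text
clk 5.5833 q [-1.247 -0.053  0.902 -0.     2.163 -0.003] 
pos [ 129.3 -380.3  976. ] zax [ 0.0411 -0.1227 -0.9916] yax [ 0.318 -0.939  0.129] F [-0.1 -0.5  0.1] T [-0.    0.03 -0.06] op 1.003
(380, -50, 980) -> [ 0.3434 -0.2298 -0.0341]
(300, 270, 980) -> [ 0.3703 -0.5558 -0.0767]
```

apply_moves --motion "1 0.34 -0.23 -0.034 -0.41;1 0.34 -0.23 -0.034 -0.41;1 0.34 -0.23 -0.034 -0.41;1 0.34 -0.23 -0.034 -0.41;1 0.34 -0.23 -0.034 -0.41;1 0.34 -0.23 -0.034 -0.41;1 0.34 -0.23 -0.034 -0.41;1 0.34 -0.23 -0.034 -0.41;1 0.34 -0.23 -0.034 -0.41;1 0.37 -0.55 -0.077 -0.41;1 0.37 -0.55 -0.077 -0.41;1 0.37 -0.55 -0.077 -0.41;1 0.37 -0.55 -0.077 -0.41;1 0.37 -0.55 -0.077 -0.41;1 0.37 -0.55 -0.077 -0.41;1 0.37 -0.55 -0.077 -0.41;1 0.37 -0.55 -0.077 -0.41;1 0.37 -0.55 -0.077 -0.41"

```text
clock: 7.08
eef_pos: [301.2, 268.9, 979.7]
tcp_rot: [3.108, 0.126, 1.617]
contact_force: [0.2, -0.1, -1.2]
opening: 0.996
```

```bash
python3 - <<'E'
from hp import *
rel([(240,220,1200),(180,170,1250)])
E
```

```text
clk 7.0833 q [ 0.774  0.01   0.832 -0.164  2.351  0.613] 
pos [301.2 268.9 979.7] zax [ 0.0395 -0.1236 -0.9915] yax [0.998 0.05  0.034] F [ 0.2 -0.1 -1.2] T [ 0.1  -0.02  0.03] op 0.996
(240, 220, 1200) -> [-0.0733 -0.0561 -0.2148]
(180, 170, 1250) -> [-0.1264 -0.1169 -0.2605]
```

Now push upward at azimuth 45° to shift the tilt.

apply_moves --motion "1 -0.07 -0.06 -0.21 0;1 -0.07 -0.06 -0.21 0;1 -0.07 -0.06 -0.21 0;1 -0.07 -0.06 -0.21 0;1 -0.07 -0.06 -0.21 0;1 -0.07 -0.06 -0.21 0;1 -0.07 -0.06 -0.21 0;1 -0.07 -0.06 -0.21 0"

```text
clock: 7.75
eef_pos: [230.3, 203.5, 1108.1]
tcp_rot: [3.08, 0.112, 1.613]
contact_force: [0.1, -0.0, 0.2]
opening: 1.0
```

```bash
python3 - <<'E'
from hp import *
rel([(180,170,1250)])
E
```

```text
clk 7.75 q [ 0.787  0.065  0.401 -0.287  2.689  0.484] 
pos [ 230.3  203.5 1108.1] zax [ 0.0666 -0.1085 -0.9919] yax [0.997 0.049 0.062] F [ 0.1 -0.   0.2] T [ 0.07  0.02 -0.04] op 1.0
(180, 170, 1250) -> [-0.0469 -0.043  -0.1405]
```

apply_moves --motion "1 -0.05 -0.05 -0.12 0;1 -0.05 -0.05 -0.12 0;1 -0.05 -0.05 -0.12 0;1 -0.05 -0.05 -0.12 0;1 -0.05 -0.05 -0.12 0;1 -0.05 -0.05 -0.12 0"

```text
clock: 8.25
eef_pos: [181.9, 153.3, 1117.9]
tcp_rot: [3.051, 0.097, 1.614]
contact_force: [-1.0, -0.2, 0.4]
opening: 0.998
```

```bash
python3 - <<'E'
from hp import *
rel([(180,170,1250)])
E
```

```text
clk 8.25 q [ 0.788 -0.042  0.475 -0.307  2.689  0.462] 
pos [ 181.9  153.3 1117.9] zax [ 0.0948 -0.0922 -0.9912] yax [0.995 0.052 0.09 ] F [-1.  -0.2  0.4] T [0.03 0.05 0.04] op 0.998
(180, 170, 1250) -> [ 0.004   0.011  -0.1326]
```

apply_moves --motion "1 0.03 0 -0.2 0;1 0.03 0 -0.2 0;1 0.03 0 -0.2 0;1 0.03 0 -0.2 0;1 0.03 0 -0.2 0;1 0.03 0 -0.2 0;1 0.03 0 -0.2 0;1 0.03 0 -0.2 0"

```text
clock: 8.92
eef_pos: [169.7, 172.0, 1123.8]
tcp_rot: [3.024, 0.08, 1.616]
contact_force: [-0.3, -0.2, 0.3]
opening: 1.003
```

```bash
python3 - <<'E'
from hp import *
rel([(100,150,1300)])
E
```

```text
clk 8.9167 q [ 0.885 -0.025  0.437 -0.328  2.689  0.536] 
pos [ 169.7  172.  1123.8] zax [ 0.1211 -0.0743 -0.9899] yax [0.992 0.055 0.117] F [-0.3 -0.2  0.3] T [ 0.02  0.07 -0.02] op 1.003
(100, 150, 1300) -> [-0.0329 -0.0497 -0.1812]
```

apply_moves --motion "1 0 -0.2 -0.9 0;1 0 -0.2 -0.9 0;1 0 -0.2 -0.9 0;1 0 -0.2 -0.9 0;1 0 -0.2 -0.9 0;1 0 -0.2 -0.9 0;1 0 -0.2 -0.9 0;1 0 -0.2 -0.9 0"

```text
clock: 9.58
eef_pos: [107.3, 158.4, 1121.6]
tcp_rot: [3.001, 0.058, 1.619]
contact_force: [-0.5, -0.6, 0.4]
opening: 1.006
```

```bash
python3 - <<'E'
from hp import *
rel([(100,150,1300)])
E
```

```text
clk 9.5833 q [ 1.1   -0.112  0.521 -0.35   2.689  0.729] 
pos [ 107.3  158.4 1121.6] zax [ 0.1427 -0.0504 -0.9885] yax [0.989 0.056 0.14 ] F [-0.5 -0.6  0.4] T [ 0.09  0.06 -0.06] op 1.006
(100, 150, 1300) -> [-0.0183  0.0172 -0.177 ]
```

```bash
python3 - <<'E'
from hp import *
rel([(400,150,1100),(100,40,1350)])
E
```

```text
clk 9.5833 q [ 1.1   -0.112  0.521 -0.35   2.689  0.729] 
pos [ 107.3  158.4 1121.6] zax [ 0.1427 -0.0504 -0.9885] yax [0.989 0.056 0.14 ] F [-0.5 -0.6  0.4] T [ 0.09  0.06 -0.06] op 1.006
(400, 150, 1100) -> [-0.0212  0.2858  0.0635]
(100, 40, 1350) -> [-0.1309  0.0181 -0.2209]
```

apply_moves --motion "1 -0.02 0.29 0.06 0;1 -0.02 0.29 0.06 0;1 -0.02 0.29 0.06 0;1 -0.02 0.29 0.06 0;1 -0.02 0.29 0.06 0;1 -0.02 0.29 0.06 0;1 -0.02 0.29 0.06 0;1 -0.13 0.02 -0.22 0;1 -0.13 0.02 -0.22 0;1 -0.13 0.02 -0.22 0;1 -0.13 0.02 -0.22 0;1 -0.13 0.02 -0.22 0;1 -0.13 0.02 -0.22 0;1 -0.13 0.02 -0.22 0;1 -0.13 0.02 -0.22 0"

```text
clock: 10.83
eef_pos: [276.2, 80.9, 1161.9]
tcp_rot: [2.894, 0.057, 1.62]
contact_force: [0.5, 0.4, -0.4]
opening: 1.001
```

```bash
python3 - <<'E'
from hp import *
rel([(100,150,1400),(100,40,1400)])
E
```

```text
clk 10.8333 q [ 0.354  0.155  0.06  -0.293  2.689  0.019] 
pos [ 276.2   80.9 1161.9] zax [ 0.2478 -0.043  -0.9679] yax [0.968 0.061 0.245] F [ 0.5  0.4 -0.4] T [0.04 0.11 0.03] op 1.001
(100, 150, 1400) -> [ 0.064  -0.1079 -0.2771]
(100, 40, 1400) -> [-0.0457 -0.1147 -0.2724]
```

apply_moves --motion "1 0.04 -0.14 -0.29 0;1 0.04 -0.14 -0.29 0;1 0.04 -0.14 -0.29 0;1 0.04 -0.14 -0.29 0;1 0.04 -0.14 -0.29 0;1 0.04 -0.14 -0.29 0"

```text
clock: 11.33
eef_pos: [195.2, 110.4, 1180.2]
tcp_rot: [2.81, 0.052, 1.621]
contact_force: [0.2, 0.3, 0.1]
opening: 0.997
```

```bash
python3 - <<'E'
from hp import *
rel([(100,150,1400),(100,40,1400)])
E
```

```text
clk 11.3333 q [ 0.684  0.089  0.06  -0.56   2.689  0.083] 
pos [ 195.2  110.4 1180.2] zax [ 0.3277 -0.0326 -0.9442] yax [0.943 0.064 0.325] F [0.2 0.3 0.1] T [ 0.02  0.15 -0.01] op 0.997
(100, 150, 1400) -> [ 0.0329 -0.0158 -0.24  ]
(100, 40, 1400) -> [-0.0768 -0.0228 -0.2364]
```

apply_moves --motion "1 0.03 -0.12 -0.28 0;1 0.03 -0.12 -0.28 0;1 0.03 -0.12 -0.28 0;1 0.03 -0.12 -0.28 0;1 0.03 -0.12 -0.28 0;1 0.03 -0.12 -0.28 0"

```text
clock: 11.83
eef_pos: [103.4, 131.8, 1191.7]
tcp_rot: [2.726, 0.043, 1.626]
contact_force: [0.6, -0.5, -0.6]
opening: 0.999
```

```bash
python3 - <<'E'
from hp import *
rel([(0,150,1400),(100,40,1400)])
E
```

```text
clk 11.8333 q [ 1.307  0.048  0.06  -1.129  2.689  0.137] 
pos [ 103.4  131.8 1191.7] zax [ 0.4049 -0.0174 -0.9142] yax [0.913 0.068 0.403] F [ 0.6 -0.5 -0.6] T [ 0.03  0.13 -0.01] op 0.999
(0, 150, 1400) -> [ 0.0148 -0.0092 -0.2326]
(100, 40, 1400) -> [-0.1004  0.0747 -0.1902]
```

apply_moves --motion "1 0.04 -0.05 -0.23 0;1 0.04 -0.05 -0.23 0;1 0.04 -0.05 -0.23 0"

```text
clock: 12.08
eef_pos: [74.5, 143.5, 1192.5]
tcp_rot: [2.708, 0.026, 1.638]
contact_force: [0.0, 0.6, -0.4]
opening: 1.003
```

```bash
python3 - <<'E'
from hp import *
rel([(0,150,1400),(100,40,1400)])
E
```

```text
clk 12.0833 q [ 1.537  0.052  0.06  -1.293  2.689  0.195] 
pos [  74.5  143.5 1192.5] zax [ 0.4208  0.0046 -0.9071] yax [0.905 0.072 0.42 ] F [ 0.   0.6 -0.4] T [ 0.05  0.23 -0.03] op 1.003
(0, 150, 1400) -> [ 0.0061  0.0202 -0.2196]
(100, 40, 1400) -> [-0.1104  0.1027 -0.178 ]
```

```bash
cat >> hp.py <<'E'
from fit import Rb
B=np.array([633,28.8,34.]);PSI=.055
def W(y,z,x=0): return B+Rb(PSI)@np.array([x,y,z],float)
def tcp_for(w,R): return w-155*R[:,2]
E
python3 - <<'E'
from hp import *
R=Rt(); print(W(100,103),W(100,200))
rel([(250,130,900),tcp_for(W(100,180),R).round(1)])
E
```

```text
[582.41881991 126.16666742 126.57578677] [539.96111699 123.82913627 213.75880926]
clk 12.0833 q [ 1.537  0.052  0.06  -1.293  2.689  0.195] 
pos [  74.5  143.5 1192.5] zax [ 0.4208  0.0046 -0.9071] yax [0.905 0.072 0.42 ] F [ 0.   0.6 -0.4] T [ 0.05  0.23 -0.03] op 1.003
(250, 130, 900) -> [-0.0176  0.0349  0.3391]
[483.5 123.6 336.4] -> [-0.025   0.009   0.9486]
```

apply_moves --motion "1 -0.025 0.009 0.9 0.008;1 -0.025 0.009 0.9 0.008;1 -0.025 0.009 0.9 0.008;1 -0.025 0.009 0.9 0.008;1 -0.025 0.009 0.9 0.008;1 -0.025 0.009 0.9 0.008;1 -0.025 0.009 0.9 0.008;1 -0.025 0.009 0.9 0.008;1 -0.025 0.009 0.9 0.008;1 -0.025 0.009 0.9 0.008;1 -0.025 0.009 0.9 0.008;1 -0.025 0.009 0.9 0.008;1 -0.025 0.009 0.9 0.008;1 -0.025 0.009 0.9 0.008;1 -0.025 0.009 0.9 0.008;1 -0.025 0.009 0.9 0.008;1 -0.025 0.009 0.9 0.008;1 -0.025 0.009 0.9 0.008;1 -0.025 0.009 0.9 0.008;1 -0.025 0.009 0.9 0.008"

```text
clock: 13.75
eef_pos: [408.2, 121.9, 499.4]
tcp_rot: [2.708, 0.016, 1.606]
contact_force: [0.9, -0.2, 0.6]
opening: 1.002
```

```bash
python3 - <<'E'
from hp import *
R=Rt()
rel([tcp_for(W(100,145),R).round(1),tcp_for(W(100,103),R).round(1)])
E
```

```text
clk 13.75 q [ 0.343 -0.172  2.04  -0.185  0.87   0.394] 
pos [408.2 121.9 499.4] zax [ 4.205e-01  8.000e-04 -9.073e-01] yax [0.907 0.039 0.42 ] F [ 0.9 -0.2  0.6] T [0.03 0.19 0.  ] op 1.002
[498.9 125.  305. ] -> [0.0029 0.0007 0.2145]
[517.2 126.  267.2] -> [0.0038 0.0014 0.2565]
```

apply_moves --motion "1 0.003 0.001 0.21 0;1 0.003 0.001 0.21 0;1 0.003 0.001 0.21 0;1 0.003 0.001 0.21 0;1 0.003 0.001 0.21 0;1 0.003 0.001 0.21 0;1 0.003 0.001 0.21 0"

```text
clock: 14.33
eef_pos: [496.5, 125.5, 308.3]
tcp_rot: [2.715, 0.017, 1.607]
contact_force: [-0.1, 0.1, 1.7]
opening: 1.003
```

```bash
cat > look.py <<'E'
import sys,cv2
from hp import *
from rig import grab_frame
n=sys.argv[1]
s,R=show(); 
b=Rb(PSI).T@(s['eef_pos']+155*R[:,2]-B); print('grasp in bay',b.round(1))
for c,(x0,y0,x1,y1),k in (("top",(180,110,360,250),4),("scene",(290,90,410,240),5 if 0 else 4)):
    if c not in sys.argv[2:]: continue
    im=grab_frame(c)["img"][y0:y1,x0:x1,::-1]
    cv2.imwrite(f"pics/{n}_{c}.png",cv2.resize(im,None,fx=k,fy=k,interpolation=cv2.INTER_CUBIC))
E
python3 look.py a top scene
```

```text
clk 14.3333 q [ 0.283  0.229  2.108 -0.298  0.409  0.494] 
pos [496.5 125.5 308.3] zax [ 0.4143 -0.001  -0.9101] yax [0.909 0.04  0.414] F [-0.1  0.1  1.7] T [-0.01  0.12 -0.02] op 1.003
grasp in bay [ -1.7 100.4 149. ]
```

View pics/a_top.png

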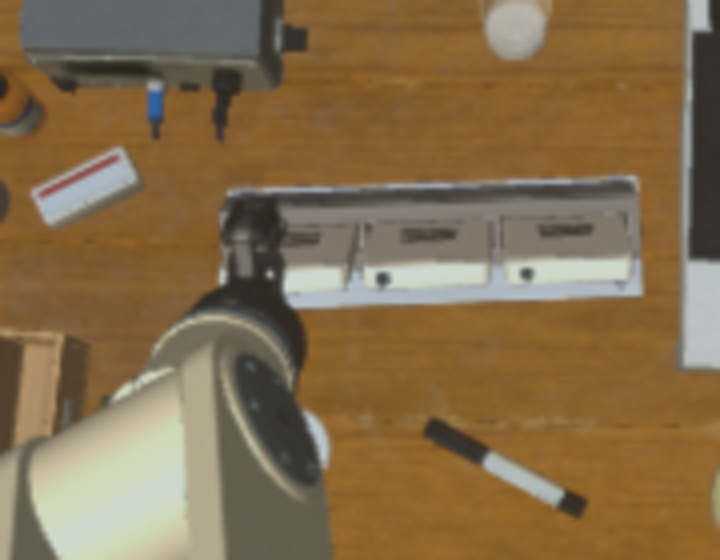

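View pics/a_scene.png

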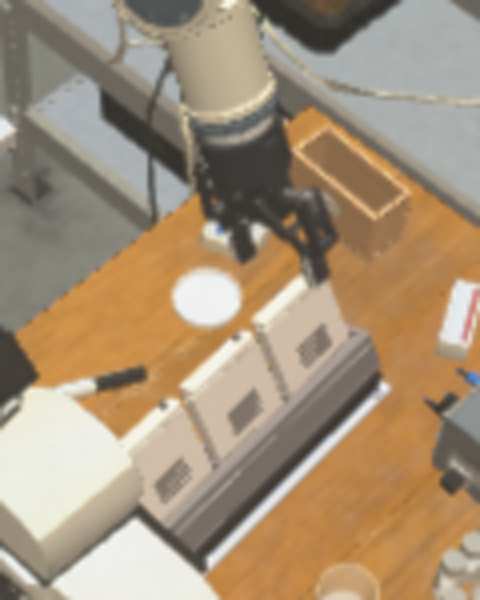

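apply_moves --motion "1 0 0.001 0.02 0;1 0 0.001 0.045 0;1 0 0.001 0.045 0;1 0 0.001 0.045 0"

```text
clock: 14.77
eef_pos: [516.7, 127.1, 273.2]
tcp_rot: [2.705, 0.015, 1.609]
contact_force: [-0.2, 0.1, -0.4]
opening: 1.002
```

```bash
python3 look.py b top scene
```

```text
clk 14.7667 q [ 0.274  0.316  2.095 -0.357  0.327  0.548] 
pos [516.7 127.1 273.2] zax [ 0.4227  0.0022 -0.9062] yax [0.905 0.041 0.422] F [-0.2  0.1 -0.4] T [0.02 0.23 0.  ] op 1.002
grasp in bay [  2.6 101.2 108.6]
```

View pics/b_scene.png

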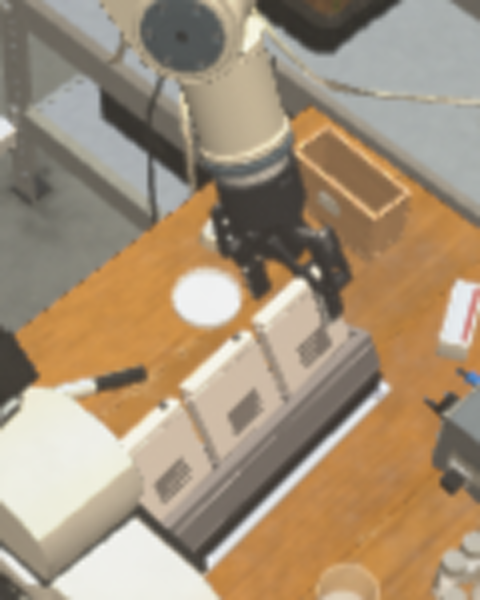

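View pics/b_top.png

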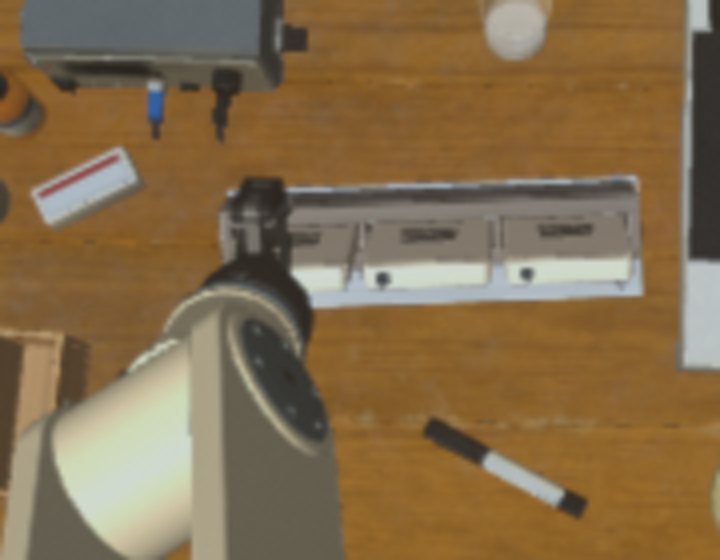

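apply_moves --motion "-1 0 0 0 0;-1 0 0 0 0;-1 0 0 0 0;-1 0 0 0 0;-1 0 0 0 0;-1 0 0 0 0" --squeeze 20

```text
clock: 15.37
eef_pos: [517.0, 127.4, 271.7]
tcp_rot: [2.706, 0.015, 1.609]
contact_force: [0.1, -1.0, 3.0]
opening: 0.205
```

```bash
python3 look.py c
```

```text
clk 15.3667 q [ 0.274  0.32   2.095 -0.358  0.325  0.549] 
pos [517.  127.4 271.7] zax [ 0.4219  0.0025 -0.9066] yax [0.906 0.041 0.422] F [ 0.1 -1.   3. ] T [-0.14 -0.26  0.12] op 0.205
grasp in bay [  2.1 101.6 107.1]
```

```bash
cat > pull.py <<'E'
from hp import *
s,R=show(); bz=Rb(PSI)[:,2]
print('u',(R.T@bz).round(4),'Fz', round(float(-s['contact_force']@bz),2),'bay',(Rb(PSI).T@(s['eef_pos']+155*R[:,2]-B)).round(2))
E
python3 pull.py
```

```text
clk 15.3667 q [ 0.274  0.32   2.095 -0.358  0.325  0.549] 
pos [517.  127.4 271.7] zax [ 0.4219  0.0025 -0.9066] yax [0.906 0.041 0.422] F [ 0.1 -1.   3. ] T [-0.14 -0.26  0.12] op 0.205
u [-0.0208 -0.0185 -0.9996] Fz -2.69 bay [  2.09 101.59 107.08]
```

apply_moves --motion "-1 0 0 0 0;-1 0 0 0 0;-1 0 0 -0.001 0;-1 0 0 -0.001 0;-1 0 0 -0.002 0;-1 0 0 -0.002 0;-1 0 0 -0.003 0;-1 0 0 -0.003 0;-1 0 0 -0.004 0;-1 0 0 -0.004 0;-1 0 0 -0.004 0" --squeeze 50

```text
clock: 16.28
eef_pos: [515.4, 127.4, 275.1]
tcp_rot: [2.706, 0.015, 1.609]
contact_force: [5.9, 1.0, -4.7]
opening: 0.204
```

```bash
python3 pull.py
```

```text
clk 16.2833 q [ 0.275  0.311  2.096 -0.352  0.332  0.543] 
pos [515.4 127.4 275.1] zax [ 0.4217  0.0026 -0.9067] yax [0.906 0.041 0.421] F [ 5.9  1.  -4.7] T [ 0.09 -0.74  0.14] op 0.204
u [-0.0208 -0.0187 -0.9996] Fz 6.85 bay [  2.11 101.7  110.83]
```

apply_moves --motion "-1 0 0 -0.0005 0;-1 0 0 -0.001 0;-1 0 0 -0.0013 0;-1 0 0 -0.0015 0;-1 0 0 -0.0015 0;-1 0 0 -0.0015 0;-1 0 0 -0.0015 0;-1 0 0 -0.0015 0"

```text
clock: 16.95
eef_pos: [514.8, 127.3, 276.2]
tcp_rot: [2.707, 0.015, 1.609]
contact_force: [8.2, 0.2, -7.4]
opening: 0.203
```

```bash
python3 pull.py
```

```text
clk 16.95 q [ 0.275  0.309  2.096 -0.349  0.334  0.541] 
pos [514.8 127.3 276.2] zax [ 0.4215  0.0025 -0.9068] yax [0.906 0.041 0.421] F [ 8.2  0.2 -7.4] T [ 0.   -0.93  0.15] op 0.203
u [-0.0208 -0.019  -0.9996] Fz 10.25 bay [  2.03 101.67 112.09]
```

apply_moves --motion "-1 0 0 0 0;-1 0 0 0 0;-1 0 0 0 0;-1 0 0 0 0;-1 0 0 0.001 0;-1 0 0 0.002 0;-1 0 0 0.003 0;-1 0 0 0.004 0;-1 0 0 0.005 0;-1 0 0 0.006 0;-1 0 0 0.006 0;-1 0 0 0.006 0"

```text
clock: 17.95
eef_pos: [517.1, 127.3, 271.8]
tcp_rot: [2.706, 0.015, 1.609]
contact_force: [-3.7, 0.3, 10.8]
opening: 0.204
```

```bash
python3 pull.py
```

```text
clk 17.95 q [ 0.274  0.319  2.095 -0.359  0.325  0.55 ] 
pos [517.1 127.3 271.8] zax [ 0.4222  0.0023 -0.9065] yax [0.906 0.041 0.422] F [-3.7  0.3 10.8] T [-0.09 -0.46  0.16] op 0.204
u [-0.021  -0.0182 -0.9996] Fz -11.36 bay [  2.22 101.5  107.14]
```

```bash
python3 - <<'E'
from hp import *
s,R=show()
print('y in tool',(R.T@Rb(PSI)[:,1]).round(4),'100mm shift',(-.1*R.T@Rb(PSI)[:,1]).round(4))
E
```

```text
clk 17.95 q [ 0.274  0.319  2.095 -0.359  0.325  0.55 ] 
pos [517.1 127.3 271.8] zax [ 0.4222  0.0023 -0.9065] yax [0.906 0.041 0.422] F [-3.7  0.3 10.8] T [-0.09 -0.46  0.16] op 0.204
y in tool [ 0.9997 -0.0087 -0.0209] 100mm shift [-0.1     0.0009  0.0021]
```

apply_moves --motion "1 0 0 -0.001 0;1 0 0 -0.001 0;1 0 0 -0.001 0;1 0 0 -0.001 0;1 0 0 -0.001 0;1 0 0 -0.04 0;1 0 0 -0.07 0;1 -0.04 0 -0.07 0;1 -0.08 0.001 -0.07 0;1 -0.1 0.001 -0.07 0;1 -0.1 0.001 -0.07 0;1 -0.1 0.001 -0.06 0;1 -0.1 0.001 -0.03 0;1 -0.1 0.001 -0.001 0;1 -0.1 0.001 -0.001 0;1 -0.1 0.001 -0.001 0"

```text
clock: 19.28
eef_pos: [520.9, 28.2, 271.8]
tcp_rot: [2.712, 0.015, 1.61]
contact_force: [-0.4, -0.1, -0.5]
opening: 0.998
```

```bash
python3 pull.py; python3 look.py d top scene
```

```text
clk 19.2833 q [ 0.058  0.303  2.119 -0.076  0.29   0.084] 
pos [520.9  28.2 271.8] zax [ 0.417   0.0024 -0.9089] yax [0.908 0.042 0.417] F [-0.4 -0.1 -0.5] T [-0.03  0.22  0.05] op 0.998
u [-0.0207 -0.024  -0.9995] Fz 0.27 bay [ -0.13   2.36 107.91]
clk 19.2833 q [ 0.058  0.303  2.119 -0.076  0.29   0.084] 
pos [520.9  28.2 271.8] zax [ 0.417   0.0024 -0.9089] yax [0.908 0.042 0.417] F [-0.4 -0.1 -0.5] T [-0.03  0.22  0.05] op 0.998
grasp in bay [-1.000e-01  2.400e+00  1.079e+02]
```

View pics/d_scene.png

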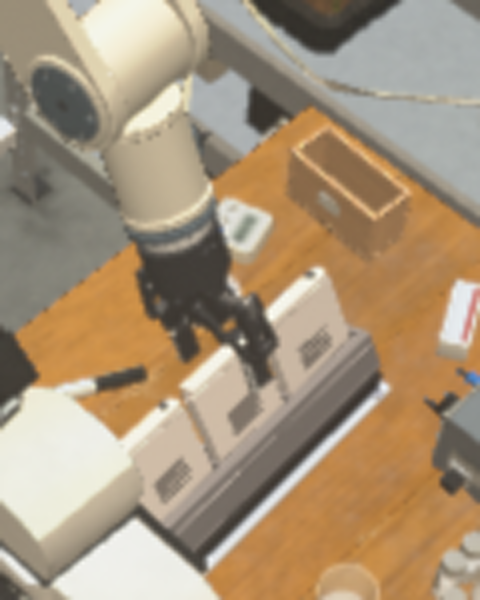

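The left logger held and is back home. The gripper now straddles the middle one, with its fingers at about (185,340) and (262,365).

apply_moves --motion "-1 0 0.001 0 0;-1 0 0.001 0 0;-1 0 0.001 0 0;-1 0 0.001 0 0;-1 0 0.001 0 0;-1 0 0.001 0 0" --squeeze 20

```text
clock: 19.88
eef_pos: [522.4, 27.4, 274.8]
tcp_rot: [2.706, 0.015, 1.609]
contact_force: [-3.1, 0.1, 3.3]
opening: 0.207
```

```bash
python3 pull.py
```

```text
clk 19.8833 q [ 0.057  0.299  2.117 -0.076  0.291  0.082] 
pos [522.4  27.4 274.8] zax [ 0.4224  0.0022 -0.9064] yax [0.906 0.041 0.422] F [-3.1  0.1  3.3] T [-0.06  0.3   0.04] op 0.207
u [-0.0211 -0.018  -0.9996] Fz -4.34 bay [  3.44   1.42 109.91]
```

apply_moves --motion "-1 0 0 0 0;-1 0 0 0 0;-1 0 0 -0.001 0;-1 0 0 -0.001 0;-1 0 0 -0.002 0;-1 0 0 -0.002 0;-1 0 0 -0.003 0;-1 0 0 -0.003 0;-1 0 0 -0.004 0;-1 0 0 -0.004 0;-1 0 0 -0.004 0" --squeeze 50

```text
clock: 20.8
eef_pos: [520.7, 27.4, 277.9]
tcp_rot: [2.707, 0.015, 1.609]
contact_force: [4.9, -0.0, -4.2]
opening: 0.2
```

```bash
python3 pull.py
```

```text
clk 20.8 q [ 0.057  0.291  2.118 -0.074  0.298  0.081] 
pos [520.7  27.4 277.9] zax [ 0.4215  0.0022 -0.9068] yax [0.906 0.041 0.421] F [ 4.9 -0.  -4.2] T [ 0.   -0.47  0.03] op 0.2
u [-0.0211 -0.019  -0.9996] Fz 5.87 bay [  3.12   1.54 113.46]
```

apply_moves --motion "-1 0 0 -0.0005 0;-1 0 0 -0.001 0;-1 0 0 -0.0015 0;-1 0 0 -0.0018 0;-1 0 0 -0.0018 0;-1 0 0 -0.0018 0;-1 0 0 -0.0018 0;-1 0 0 -0.0018 0"

```text
clock: 21.47
eef_pos: [520.0, 27.4, 279.3]
tcp_rot: [2.707, 0.015, 1.609]
contact_force: [6.1, -0.4, -7.6]
opening: 0.203
```

```bash
python3 pull.py
```

```text
clk 21.4667 q [ 0.057  0.288  2.119 -0.073  0.302  0.08 ] 
pos [520.   27.4 279.3] zax [ 0.4213  0.0022 -0.9069] yax [0.906 0.041 0.421] F [ 6.1 -0.4 -7.6] T [-0.05 -0.67  0.05] op 0.203
u [-0.0211 -0.0192 -0.9996] Fz 9.5 bay [  3.02   1.59 115.08]
```

apply_moves --motion "-1 0 0 -0.0003 0;-1 0 0 -0.0004 0;-1 0 0 -0.0004 0;-1 0 0 -0.0004 0;-1 0 0 -0.0004 0;-1 0 0 -0.0004 0;-1 0 0 -0.0004 0"

```text
clock: 22.05
eef_pos: [519.8, 27.4, 279.6]
tcp_rot: [2.707, 0.015, 1.609]
contact_force: [7.4, -0.1, -9.4]
opening: 0.201
```

```bash
python3 pull.py
```

```text
clk 22.05 q [ 0.057  0.287  2.119 -0.073  0.302  0.08 ] 
pos [519.8  27.4 279.6] zax [ 0.4212  0.0022 -0.907 ] yax [0.906 0.041 0.421] F [ 7.4 -0.1 -9.4] T [-0.05 -0.7   0.03] op 0.201
u [-0.0211 -0.0193 -0.9996] Fz 11.7 bay [  3.     1.59 115.4 ]
```

apply_moves --motion "-1 0 0 0.001 0;-1 0 0 0.002 0;-1 0 0 0.003 0;-1 0 0 0.004 0;-1 0 0 0.005 0;-1 0 0 0.006 0;-1 0 0 0.0065 0;-1 0 0 0.0065 0;-1 0 0 0.0065 0"

```text
clock: 22.8
eef_pos: [522.3, 27.4, 274.8]
tcp_rot: [2.706, 0.015, 1.609]
contact_force: [-4.3, 0.2, 11.8]
opening: 0.201
```

```bash
python3 pull.py
```

```text
clk 22.8 q [ 0.057  0.299  2.117 -0.076  0.291  0.083] 
pos [522.3  27.4 274.8] zax [ 0.4219  0.0022 -0.9066] yax [0.906 0.041 0.422] F [-4.3  0.2 11.8] T [-0.03 -0.14  0.09] op 0.201
u [-0.0212 -0.0185 -0.9996] Fz -12.5 bay [  3.2    1.46 109.95]
```

Middle is sound and home. Now the right one.

apply_moves --motion "1 0 0 -0.001 0;1 0 0 -0.001 0;1 0 0 -0.001 0;1 0 0 -0.001 0;1 0 0 -0.001 0;1 0 0 -0.04 0;1 0 0 -0.07 0;1 -0.04 0.001 -0.07 0;1 -0.08 0.001 -0.07 0;1 -0.1 0.001 -0.07 0;1 -0.1 0.001 -0.07 0;1 -0.1 0.001 -0.06 0;1 -0.1 0.001 -0.03 0;1 -0.1 0.001 0 0;1 -0.1 0.001 0 0;1 -0.1 0.001 0 0"

```text
clock: 24.13
eef_pos: [526.6, -71.4, 273.7]
tcp_rot: [2.712, 0.014, 1.61]
contact_force: [0.2, -0.1, 0.5]
opening: 1.0
```

```bash
python3 look.py e scene top
```

```text
clk 24.1333 q [-0.16   0.313  2.097  0.227  0.315 -0.404] 
pos [526.6 -71.4 273.7] zax [ 0.4168  0.0036 -0.909 ] yax [0.908 0.042 0.417] F [ 0.2 -0.1  0.5] T [0.03 0.21 0.01] op 1.0
grasp in bay [  0.9 -97.2 109.5]
```

View pics/e_scene.png

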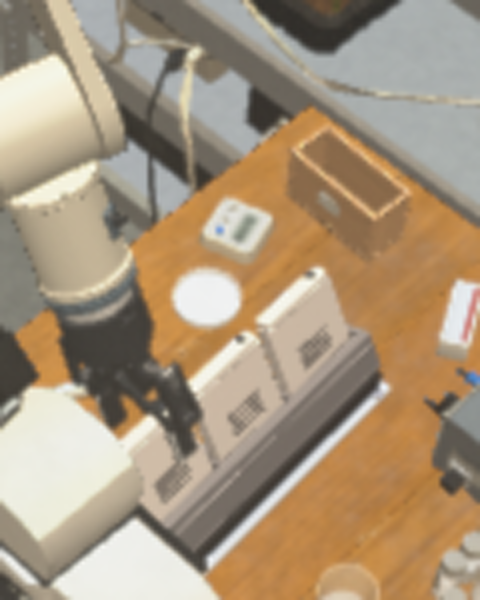

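View pics/e_top.png

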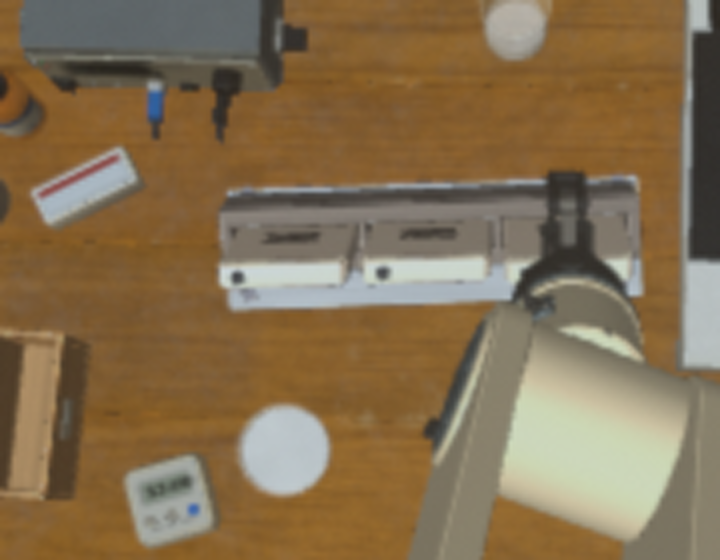

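The gripper straddles the right logger. In the top view its finger is at (567,215) and the logger spans 500–635. The left and middle loggers are still home. Closing now.

apply_moves --motion "-1 0 0.001 0.002 0;-1 0 0.001 0.002 0;-1 0 0.001 0.002 0;-1 0 0.001 0.002 0;-1 0 0.001 0.002 0;-1 0 0.001 0.002 0" --squeeze 20

```text
clock: 24.73
eef_pos: [529.0, -72.5, 275.1]
tcp_rot: [2.706, 0.016, 1.609]
contact_force: [-0.2, 0.2, 1.5]
opening: 0.208
```

```bash
python3 pull.py
```

```text
clk 24.7333 q [-0.161  0.313  2.093  0.229  0.312 -0.405] 
pos [529.  -72.5 275.1] zax [ 0.4223  0.0019 -0.9064] yax [0.906 0.041 0.422] F [-0.2  0.2  1.5] T [-0.02  0.06  0.03] op 0.208
u [-0.0215 -0.0181 -0.9996] Fz -1.43 bay [  4.53 -98.73 109.71]
```

apply_moves --motion "-1 0 0 0 0;-1 0 0 0 0;-1 0 0 -0.001 0;-1 0 0 -0.001 0;-1 0 0 -0.002 0;-1 0 0 -0.002 0;-1 0 0 -0.003 0;-1 0 0 -0.003 0;-1 0 0 -0.004 0;-1 0 0 -0.004 0;-1 0 0 -0.004 0" --squeeze 50

```text
clock: 25.65
eef_pos: [527.2, -72.4, 278.2]
tcp_rot: [2.707, 0.015, 1.609]
contact_force: [0.3, 0.3, -2.0]
opening: 0.202
```

```bash
python3 pull.py
```

```text
clk 25.65 q [-0.162  0.306  2.094  0.224  0.32  -0.401] 
pos [527.2 -72.4 278.2] zax [ 0.4213  0.0022 -0.9069] yax [0.906 0.041 0.421] F [ 0.3  0.3 -2. ] T [-0.03  0.35 -0.01] op 0.202
u [-0.0211 -0.0192 -0.9996] Fz 1.91 bay [  4.11 -98.5  113.32]
```

apply_moves --motion "-1 0 0 -0.0005 0;-1 0 0 -0.001 0;-1 0 0 -0.002 0;-1 0 0 -0.003 0;-1 0 0 -0.004 0;-1 0 0 -0.005 0;-1 0 0 -0.005 0;-1 0 0 -0.005 0"

```text
clock: 26.32
eef_pos: [525.1, -72.4, 282.8]
tcp_rot: [2.707, 0.015, 1.609]
contact_force: [0.0, 0.5, -1.0]
opening: 0.201
```

```bash
python3 pull.py
```

```text
clk 26.3167 q [-0.162  0.295  2.096  0.219  0.329 -0.397] 
pos [525.1 -72.4 282.8] zax [ 0.4214  0.0022 -0.9069] yax [0.906 0.041 0.421] F [ 0.   0.5 -1. ] T [-0.01  0.34  0.01] op 0.201
u [-0.0211 -0.0191 -0.9996] Fz 0.87 bay [  4.23 -98.38 118.37]
```

The right logger slides freely: under 2 N of pull over 8.5 mm, so it is the one without lugs. I'll pull it right out along the bay. The gripper will still be tilted at the box, so I'll turn it 90° and stand the logger upright by pivoting it in the pads against the box's inner wall.

```bash
cat > box.py <<'E'
from hp import *
BX=np.array([478.5,326,0]);YB=-.045
bx=np.array([np.cos(YB),np.sin(YB),0]);by=np.array([-np.sin(YB),np.cos(YB),0])
E
python3 - <<'E'
from box import *
s,R=show();bz=Rb(PSI)[:,2]
p=s['eef_pos']
G0=BX-35.6*bx+[0,0,145]
T=tcp_for(G0,R); print('T',T)
rel([p+110*bz,p+110*bz+[-20,0,130],np.array([T[0]-20,T[1]-150,480]),T+[0,0,120],T])
E
```

```text
clk 26.3167 q [-0.162  0.295  2.096  0.219  0.329 -0.397] 
pos [525.1 -72.4 282.8] zax [ 0.4214  0.0022 -0.9069] yax [0.906 0.041 0.421] F [ 0.   0.5 -1. ] T [-0.01  0.34  0.01] op 0.201
T [377.62589852 327.26260856 285.56838457]
clk 26.3167 q [-0.162  0.295  2.096  0.219  0.329 -0.397] 
pos [525.1 -72.4 282.8] zax [ 0.4214  0.0022 -0.9069] yax [0.906 0.041 0.421] F [ 0.   0.5 -1. ] T [-0.01  0.34  0.01] op 0.201
[476.93842896 -75.06168666 381.68324819] -> [-0.0023 -0.0021 -0.11  ]
[456.93842896 -75.06168666 511.68324819] -> [-0.0036  0.0345 -0.2363]
[357.62589852 177.26260856 480.        ] -> [ 0.2528 -0.0584 -0.2488]
[377.62589852 327.26260856 405.56838457] -> [ 0.4031 -0.0655 -0.1726]
[377.62589852 327.26260856 285.56838457] -> [ 0.4049 -0.116  -0.0638]
```

apply_moves --motion "-1 0 0 -0.012 0;-1 0 0 -0.024 0;-1 -0.001 -0.001 -0.038 0;-1 -0.001 -0.001 -0.055 0;-1 -0.002 -0.002 -0.08 0;-1 -0.002 -0.002 -0.11 0;-1 -0.004 0.034 -0.236 0;-1 -0.004 0.034 -0.236 0;-1 -0.004 0.034 -0.236 0;-1 -0.004 0.034 -0.236 0;-1 0.25 -0.058 -0.249 0;-1 0.25 -0.058 -0.249 -0.05;-1 0.25 -0.058 -0.249 -0.1;-1 0.25 -0.058 -0.249 -0.14;-1 0.25 -0.058 -0.249 -0.18;-1 0.25 -0.058 -0.249 -0.22;-1 0.25 -0.058 -0.249 -0.26;-1 0.25 -0.058 -0.249 -0.3"

```text
clock: 27.82
eef_pos: [356.4, 177.5, 479.4]
tcp_rot: [2.867, 0.34, 2.451]
contact_force: [-0.0, -0.1, -1.1]
opening: 0.205
```

```bash
python3 - <<'E'
from box import *
s,R=show()
G0=BX-35.6*bx+[0,0,145];T=tcp_for(G0,R)
print('jaw az',np.arctan2(R[1,1],R[0,1]),'want',YB+np.pi/2)
rel([T+[0,0,120]])
E
python3 look.py f scene top
```

```text
clk 27.8167 q [ 0.55  -0.198  2.105 -0.284  0.877 -0.235] 
pos [356.4 177.5 479.4] zax [ 0.4202  0.005  -0.9074] yax [0.544 0.799 0.256] F [-0.  -0.1 -1.1] T [-0.11  0.37 -0.05] op 0.205
jaw az 0.973693812504567 want 1.5257963267948966
clk 27.8167 q [ 0.55  -0.198  2.105 -0.284  0.877 -0.235] 
pos [356.4 177.5 479.4] zax [ 0.4202  0.005  -0.9074] yax [0.544 0.799 0.256] F [-0.  -0.1 -1.1] T [-0.11  0.37 -0.05] op 0.205
[377.81005286 326.82317591 405.65205372] -> [0.0987 0.1121 0.0766]
clk 27.8167 q [ 0.55  -0.198  2.105 -0.284  0.877 -0.235] 
pos [356.4 177.5 479.4] zax [ 0.4202  0.005  -0.9074] yax [0.544 0.799 0.256] F [-0.  -0.1 -1.1] T [-0.11  0.37 -0.05] op 0.205
grasp in bay [-48.8 160.9 362.8]
```

View pics/f_scene.png

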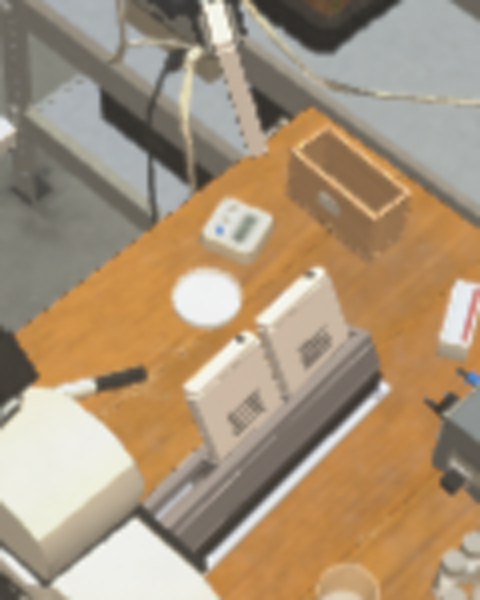

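apply_moves --motion "-1 0.099 0.112 0.077 -0.04;-1 0.099 0.112 0.077 -0.08;-1 0.099 0.112 0.077 -0.12;-1 0.099 0.112 0.077 -0.16;-1 0.099 0.112 0.077 -0.175;-1 0.099 0.112 0.077 -0.175;-1 0.099 0.112 0.077 -0.175;-1 0.099 0.112 0.077 -0.175"

```text
clock: 28.58
eef_pos: [381.3, 322.6, 406.8]
tcp_rot: [3.089, 0.432, 3.02]
contact_force: [-0.0, 0.3, -1.6]
opening: 0.199
```

```bash
python3 - <<'E'
from box import *
s,R=show()
G0=BX-35.6*bx+[0,0,145];T=tcp_for(G0,R)
print('jaw az',np.arctan2(R[1,1],R[0,1]),'want',YB+np.pi/2)
rel([T+[0,0,50],T])
E
python3 look.py g scene top
```

```text
clk 28.5833 q [ 0.802  0.088  2.011 -0.443  0.78  -0.382] 
pos [381.3 322.6 406.8] zax [ 0.4214  0.0017 -0.9069] yax [0.099 0.994 0.048] F [-0.   0.3 -1.6] T [-0.01  0.35 -0.02] op 0.199
jaw az 1.4714031336164526 want 1.5257963267948966
clk 28.5833 q [ 0.802  0.088  2.011 -0.443  0.78  -0.382] 
pos [381.3 322.6 406.8] zax [ 0.4214  0.0017 -0.9069] yax [0.099 0.994 0.048] F [-0.   0.3 -1.6] T [-0.01  0.35 -0.02] op 0.199
[377.62144735 327.33729734 335.56647661] -> [0.0336 0.0009 0.063 ]
[377.62144735 327.33729734 285.56647661] -> [ 0.0546 -0.0014  0.1084]
clk 28.5833 q [ 0.802  0.088  2.011 -0.443  0.78  -0.382] 
pos [381.3 322.6 406.8] zax [ 0.4214  0.0017 -0.9069] yax [0.099 0.994 0.048] F [-0.   0.3 -1.6] T [-0.01  0.35 -0.02] op 0.199
grasp in bay [-51.  303.9 283.2]
```

View pics/g_scene.png

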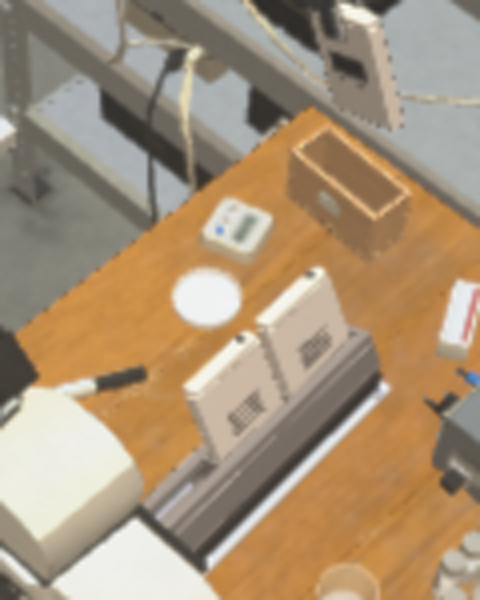

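View pics/g_top.png

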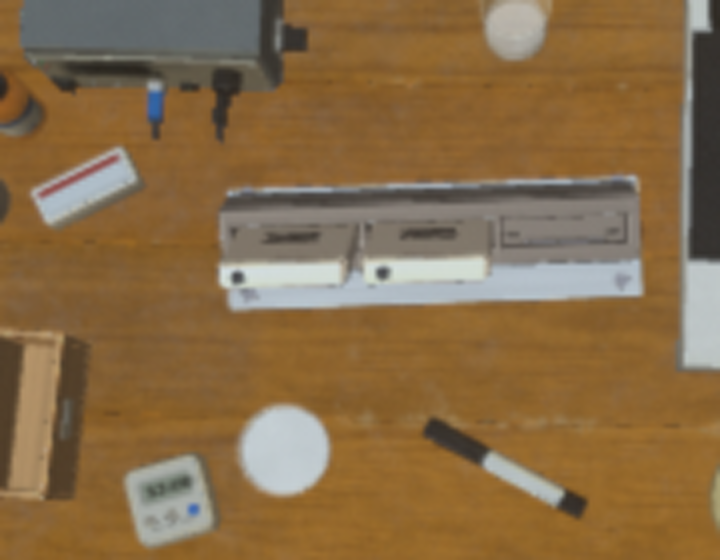

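apply_moves --motion "-1 0.034 0.001 0.063 -0.016;-1 0.034 0.001 0.063 -0.016;-1 0.034 0.001 0.063 -0.016;-1 0.034 0.001 0.063 -0.016;-1 0.034 0.001 0.063 -0.016"

```text
clock: 29.1
eef_pos: [377.6, 328.5, 336.9]
tcp_rot: [3.112, 0.436, 3.079]
contact_force: [1.0, -0.0, -1.2]
opening: 0.201
```

```bash
cat > bl.py <<'E'
import sys,cv2
from box import *
from fit import proj
from rig import grab_frame
s,R=show()
G=s['eef_pos']+155*R[:,2]; a=-R[:,2]; w=R[:,0]*np.sign(R[0,0])
print('jaw az',np.arctan2(R[1,1],R[0,1]),'G in box',[round(float(v),1) for v in ((G-BX)@bx,(G-BX)@by,G[2])])
C=[G-110*a+sw*45*w+st*9*R[:,1] for sw,st in ((-1,-1),(-1,1),(1,1),(1,-1))]
print('foot corners box',[[round(float(v)) for v in ((c-BX)@bx,(c-BX)@by,c[2])] for c in C])
n=sys.argv[1]
rim=[BX+sx*61*bx+sy*27*by+[0,0,72] for sx,sy in ((-1,-1),(1,-1),(1,1),(-1,1))]
for c,(x0,y0,x1,y1),k in (("top",(155,170,255,260),6),("scene",(330,60,420,170),5)):
    f=grab_frame(c);im=cv2.resize(np.ascontiguousarray(f["img"][y0:y1,x0:x1,::-1]),None,fx=k,fy=k,interpolation=cv2.INTER_CUBIC)
    if len(sys.argv)>2:
      for pts,col in ((rim,(0,255,0)),(C,(0,0,255))):
        uv=((proj(f,pts)-[x0,y0]+.5)*k-.5).round().astype(int); cv2.polylines(im,[uv.reshape(-1,1,2)],True,col,1)
    cv2.imwrite(f"pics/{n}_{c}.png",im)
E
python3 bl.py h 1
```

```text
clk 29.1 q [ 0.817  0.189  2.078 -0.541  0.635 -0.297] 
pos [377.6 328.5 336.9] zax [ 0.4227  0.0033 -0.9063] yax [0.05  0.998 0.027] F [ 1.  -0.  -1.2] T [ 0.04  0.36 -0.02] op 0.201
jaw az 1.5211744509134797 G in box [-35.4, 1.5, 196.5]
foot corners box [[-30, -4, 78], [-30, 14, 78], [52, 12, 116], [52, -6, 116]]
```

View pics/h_scene.png

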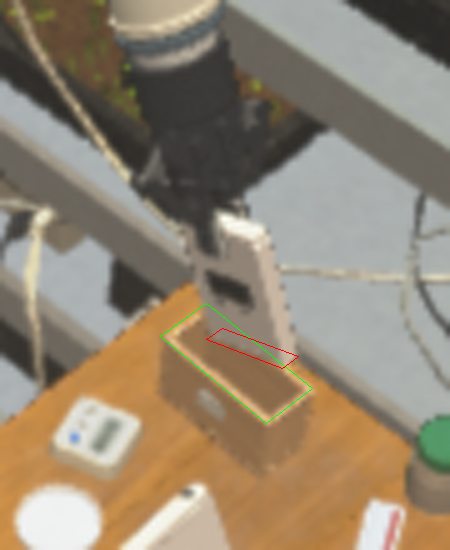

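View pics/h_top.png

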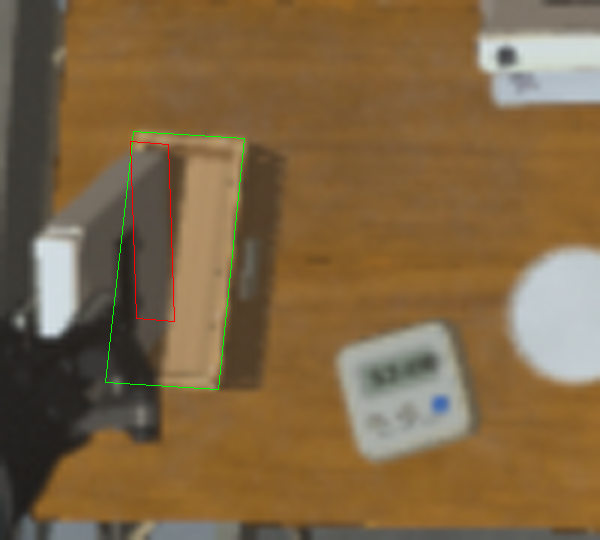

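```bash
python3 - <<'E'
from box import *
s,R=show(); print('down',(R.T@[0,0,-1]).round(3),'bx',(R.T@bx).round(3),'by',(R.T@by).round(3))
E
```

```text
clk 29.2 q [ 0.817  0.188  2.077 -0.542  0.635 -0.297] 
pos [377.7 328.8 337.3] zax [ 0.4236  0.0044 -0.9058] yax [0.049 0.998 0.028] F [-0.1 -0.4 -1. ] T [-0.02  0.31  0.05] op 0.205
down [ 0.423 -0.028  0.906] bx [-0.906  0.004  0.423] by [0.016 1.    0.023]
```

apply_moves --motion "-1 0.008 -0.002 0.017 0;-1 0.016 -0.004 0.034 0;-1 0.024 -0.005 0.051 0;-1 0.024 -0.005 0.051 0;-1 0.024 -0.005 0.051 0"

```text
clock: 29.62
eef_pos: [377.0, 325.1, 279.4]
tcp_rot: [3.114, 0.435, 3.081]
contact_force: [0.2, 0.2, -1.4]
opening: 0.201
```

```bash
python3 bl.py i 1
```

```text
clk 29.6167 q [ 0.812  0.283  2.126 -0.664  0.517 -0.156] 
pos [377.  325.1 279.4] zax [ 0.422   0.0024 -0.9066] yax [0.049 0.998 0.025] F [ 0.2  0.2 -1.4] T [0.05 0.32 0.04] op 0.201
jaw az 1.5219423169241193 G in box [-36.0, -2.2, 138.9]
foot corners box [[-31, -8, 20], [-30, 10, 20], [51, 9, 58], [51, -9, 58]]
```

View pics/i_scene.png

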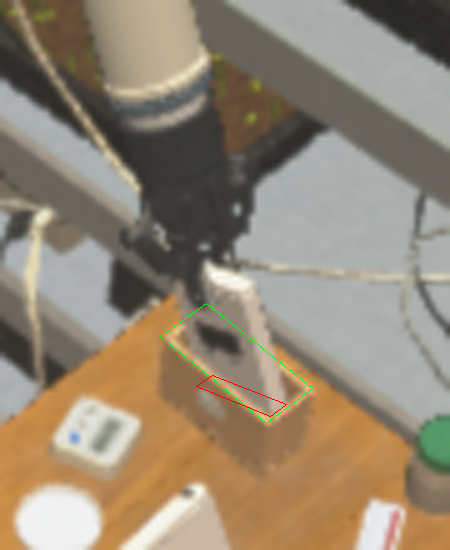

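View pics/i_top.png

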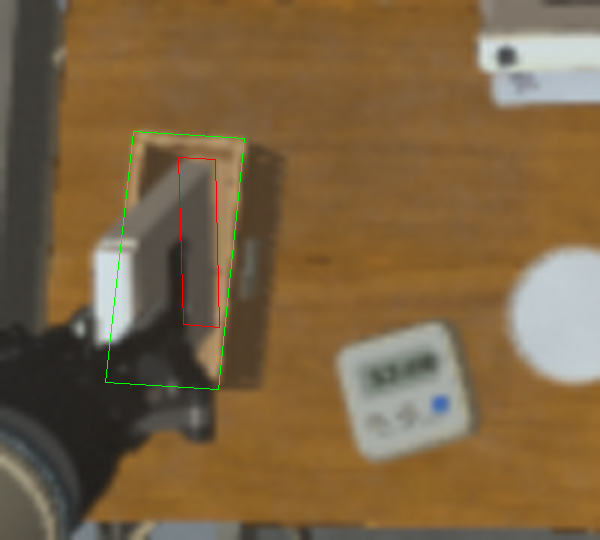

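The foot is inside the rim with no contact. Next: weak grip, then push along box +x so the foot corner meets the inner wall.

apply_moves --motion "-1 0 0 0 0;-1 -0.004 0 0.002 0;-1 -0.007 0 0.003 0;-1 -0.011 0 0.005 0;-1 -0.014 0 0.006 0;-1 -0.014 0 0.006 0" --squeeze 20

```text
clock: 30.22
eef_pos: [391.7, 323.9, 279.1]
tcp_rot: [3.114, 0.433, 3.081]
contact_force: [-2.4, 1.3, -2.5]
opening: 0.205
```

```bash
python3 bl.py j
```

```text
clk 30.2167 q [ 0.787  0.296  2.106 -0.649  0.513 -0.194] 
pos [391.7 323.9 279.1] zax [ 0.4204  0.0019 -0.9073] yax [0.049 0.998 0.025] F [-2.4  1.3 -2.5] T [0.18 1.28 0.13] op 0.205
jaw az 1.5214694613304787 G in box [-21.5, -2.8, 138.4]
foot corners box [[-16, -9, 20], [-16, 9, 20], [66, 8, 58], [65, -10, 57]]
```

View pics/j_scene.png

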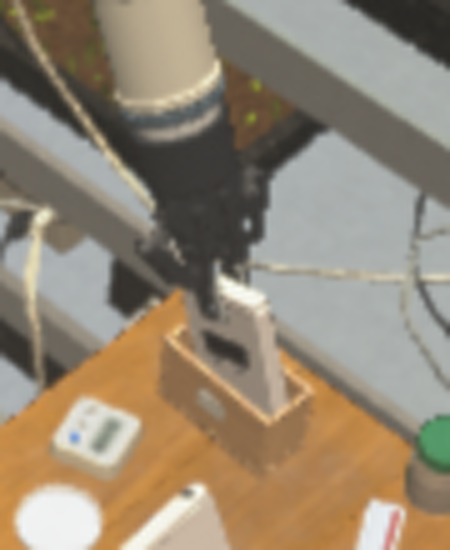

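apply_moves --motion "-1 -0.004 0 0.002 0;-1 -0.008 0 0.004 0;-1 -0.012 0 0.006 0;-1 -0.016 0 0.0075 0;-1 -0.02 0 0.009 0;-1 -0.024 0 0.011 0;-1 -0.027 0 0.0125 0;-1 -0.027 0 0.0125 0"

```text
clock: 30.98
eef_pos: [421.6, 322.5, 279.0]
tcp_rot: [3.114, 0.434, 3.081]
contact_force: [-4.7, 1.2, -1.6]
opening: 0.201
```

```bash
python3 bl.py k
```

```text
clk 30.9833 q [ 0.74   0.322  2.065 -0.622  0.506 -0.264] 
pos [421.6 322.5 279. ] zax [ 0.4208  0.0017 -0.9072] yax [0.049 0.998 0.025] F [-4.7  1.2 -1.6] T [0.18 1.28 0.07] op 0.201
jaw az 1.5216966435809196 G in box [8.4, -2.8, 138.4]
foot corners box [[14, -9, 20], [14, 9, 20], [96, 8, 58], [95, -10, 57]]
```

View pics/k_scene.png

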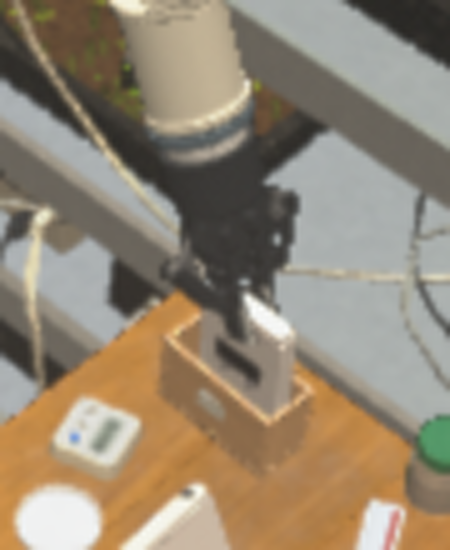

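View pics/k_top.png

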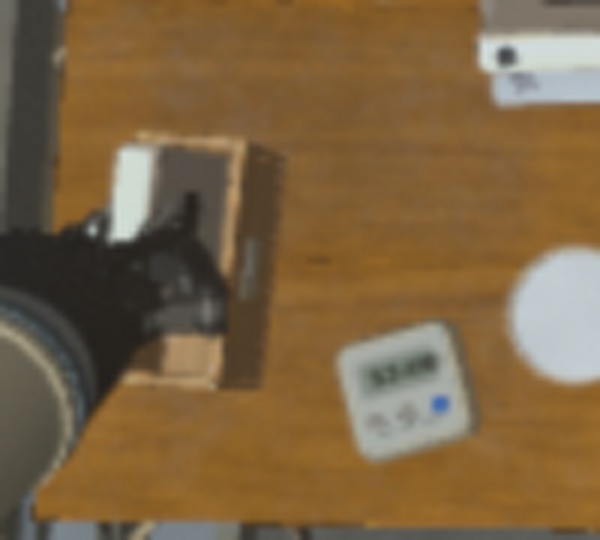

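apply_moves --motion "-1 0.002 0 -0.001 0;-1 0.004 0 0.003 0;-1 0.006 0 0.008 0;-1 0.008 0 0.012 0;-1 0.01 -0.001 0.016 0;-1 0.0105 -0.001 0.018 0;-1 0.0105 -0.001 0.018 0"

```text
clock: 31.67
eef_pos: [420.2, 322.7, 258.7]
tcp_rot: [3.113, 0.436, 3.082]
contact_force: [-0.8, -1.1, 9.5]
opening: 0.199
```

```bash
python3 bl.py l
```

```text
clk 31.6667 q [ 0.743  0.357  2.079 -0.682  0.467 -0.195] 
pos [420.2 322.7 258.7] zax [ 0.4229  0.003  -0.9061] yax [0.048 0.999 0.026] F [-0.8 -1.1  9.5] T [-0.23  0.21 -0.01] op 0.199
jaw az 1.5228572453437212 G in box [7.4, -2.5, 118.3]
foot corners box [[13, -8, -1], [13, 10, 0], [95, 8, 38], [95, -10, 37]]
```

apply_moves --motion "-1 0.0005 0 0.001 0;-1 0.001 0 0.002 0;-1 0.001 0 0.002 0;-1 0.001 0 0.002 0"

```text
clock: 32.1
eef_pos: [420.9, 323.1, 258.0]
tcp_rot: [3.112, 0.438, 3.082]
contact_force: [1.3, -4.2, 17.4]
opening: 0.202
```

```bash
python3 bl.py m
```

```text
clk 32.1 q [ 0.743  0.359  2.078 -0.69   0.464 -0.188] 
pos [420.9 323.1 258. ] zax [ 0.4252  0.004  -0.9051] yax [0.047 0.999 0.027] F [ 1.3 -4.2 17.4] T [-0.82 -0.58 -0.14] op 0.202
jaw az 1.5233027692154977 G in box [8.4, -1.9, 117.7]
foot corners box [[14, -8, -1], [14, 10, -1], [96, 9, 37], [96, -9, 37]]
```

View pics/m_scene.png

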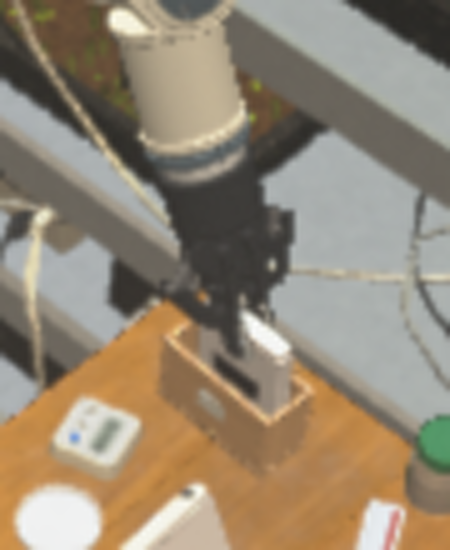

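apply_moves --motion "-1 -0.001 0 -0.002 0;-1 -0.0012 0 -0.003 0;-1 -0.0012 0 -0.003 0;-1 -0.0012 0 -0.003 0"

```text
clock: 32.53
eef_pos: [419.0, 322.1, 258.9]
tcp_rot: [3.115, 0.433, 3.082]
contact_force: [0.5, 0.2, -1.9]
opening: 0.199
```

```bash
python3 bl.py n
```

```text
clk 32.5333 q [ 0.744  0.355  2.08  -0.678  0.469 -0.198] 
pos [419.  322.1 258.9] zax [ 0.4207  0.0019 -0.9072] yax [0.049 0.999 0.025] F [ 0.5  0.2 -1.9] T [ 0.04  0.3  -0.02] op 0.199
jaw az 1.5222167723306543 G in box [5.8, -3.3, 118.2]
foot corners box [[11, -9, -1], [11, 9, 0], [93, 7, 38], [93, -11, 37]]
```

apply_moves --motion "-1 0.0003 0 0.0006 0;-1 0.0003 0 0.0006 0;-0.4 0.0003 0 0.0006 0;-0.2 0.0003 0 0.0006 0;0.2 0.0003 0 0.0006 0;1 0.0003 0 0.0006 0;1 0.0003 0 0.0006 0;1 0.0003 0 0.0006 0;1 0.0003 0 0.0006 0"

```text
clock: 33.38
eef_pos: [419.2, 322.3, 258.6]
tcp_rot: [3.114, 0.434, 3.081]
contact_force: [-0.2, -0.4, -0.6]
opening: 0.998
```

```bash
python3 bl.py o
```

```text
clk 33.3833 q [ 0.744  0.356  2.08  -0.68   0.468 -0.197] 
pos [419.2 322.3 258.6] zax [ 0.4212  0.0022 -0.907 ] yax [0.049 0.999 0.025] F [-0.2 -0.4 -0.6] T [-0.02  0.2   0.05] op 0.998
jaw az 1.5222264152920006 G in box [6.1, -3.1, 118.1]
foot corners box [[12, -9, -1], [12, 9, 0], [93, 8, 37], [93, -10, 37]]
```

View pics/o_scene.png

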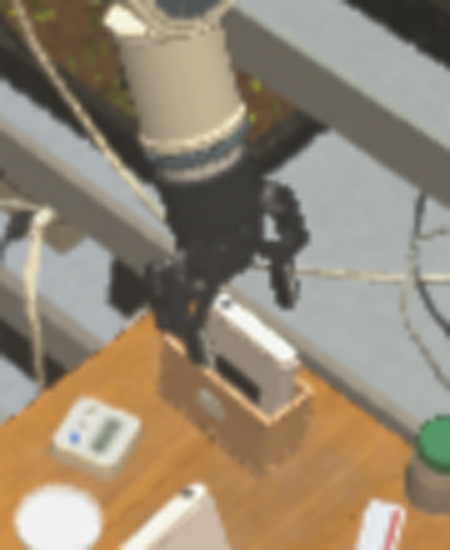

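View pics/o_top.png

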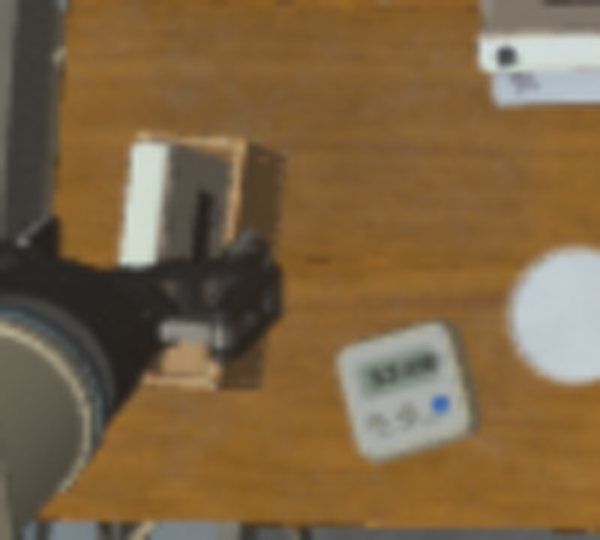

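Released, and the logger stands in the box. Backing straight out along the tool axis.

apply_moves --motion "1 0 0 -0.02 0;1 0 0 -0.05 0;1 0 0 -0.09 0;1 0 0 -0.13 0;1 0 0 -0.17 0;1 0 0 -0.25 0;1 0 0 -0.25 0;1 0 0 -0.25 0;1 0 0 -0.25 0"

```text
clock: 34.23
eef_pos: [313.4, 322.0, 487.8]
tcp_rot: [3.109, 0.437, 3.081]
contact_force: [0.5, 0.4, -1.1]
opening: 0.997
```

```bash
python3 bl.py p; python3 look.py q top scene; python3 - <<'E'
from rig import spotter
for c in ("top","scene"): print(c,[(d["conf"],d["point"]) for d in spotter.place_of("logger_1_mid",c)],[(d["conf"],d["point"]) for d in spotter.boxes_of("logger_1_mid",c)])
E
```

```text
clk 34.2333 q [ 0.922 -0.08   1.989 -0.41   0.992 -0.41 ] 
pos [313.4 322.  487.8] zax [ 0.424   0.0064 -0.9056] yax [0.047 0.998 0.029] F [ 0.5  0.4 -1.1] T [-0.01  0.25  0.  ] op 0.997
jaw az 1.5234094188052947 G in box [-99.2, -7.5, 347.4]
foot corners box [[-93, -13, 228], [-93, 5, 229], [-12, 4, 267], [-12, -14, 267]]
clk 34.3333 q [ 0.921 -0.076  1.991 -0.41   0.991 -0.41 ] 
pos [313.7 321.5 484.8] zax [ 0.4208  0.0019 -0.9071] yax [0.048 0.999 0.024] F [ 0.   0.2 -0.1] T [0.03 0.19 0.05] op 1.001
grasp in bay [-77.6 306.5 382.9]
top [(0.6, [607.3, 27.9, 89.0])] [(0.83, [594.8, 24.0, 129.9])]
scene [(0.75, [605.5, 30.4, 88.8])] [(0.65, [604.2, 23.1, 113.8])]
```

View pics/p_scene.png

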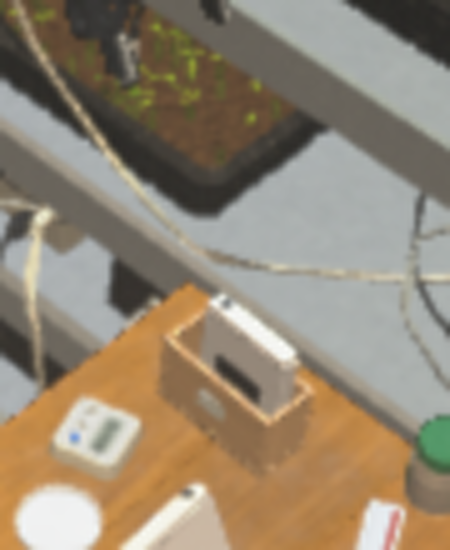

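View pics/p_top.png

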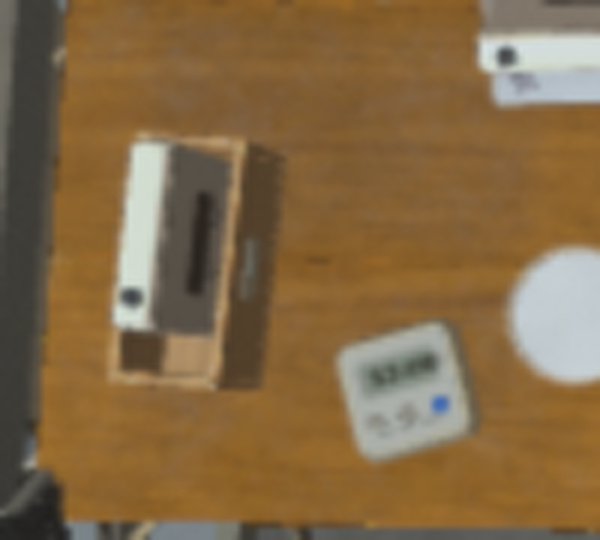

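View pics/q_top.png

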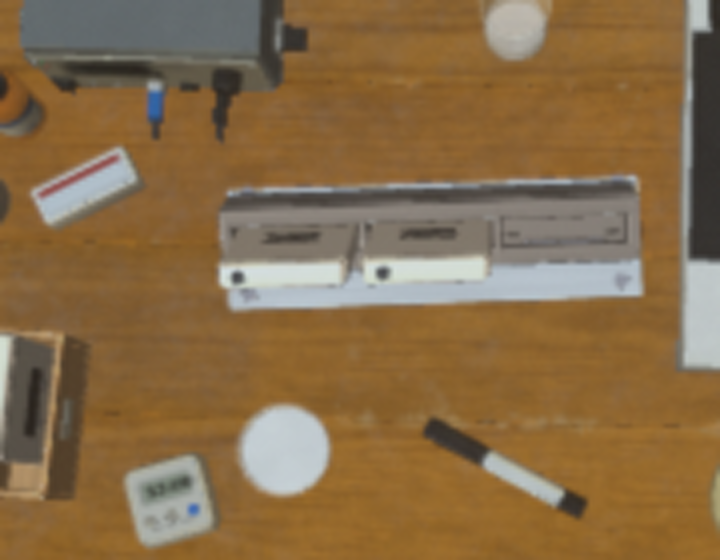

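View pics/q_scene.png

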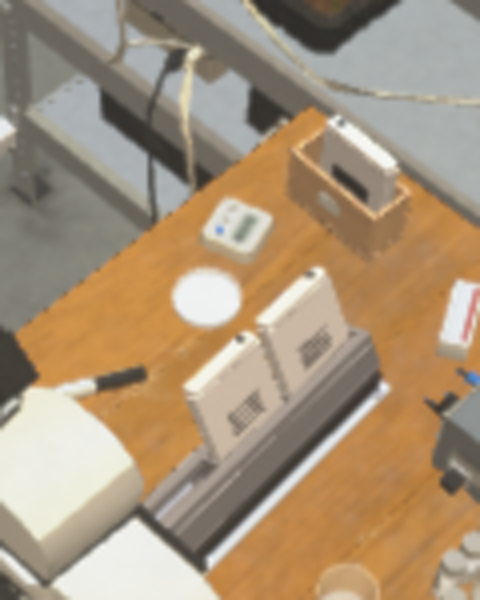

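```bash
python3 - <<'E'
from box import *
from fit import proj
from rig import grab_frame
f=grab_frame("top")
C=-f["R"].T@f["t"]
for x,y in ((132,142),(168,147),(150,330),(113,326)):
    u=155+(x+.5)/6-.5;v=170+(y+.5)/6-.5
    d=f["R"].T@np.array([(u-f["cx"])/f["fx"],(v-f["cy"])/f["fy"],1]);X=C+d*(125-C[2])/d[2]
    print(((X-BX)@bx).round(1),((X-BX)@by).round(1))
import cv2
for c,(x0,y0,x1,y1),k in (("top",(155,170,255,260),6),("scene",(330,60,420,170),5)):
    g=grab_frame(c);im=cv2.resize(np.ascontiguousarray(g["img"][y0:y1,x0:x1,::-1]),None,fx=k,fy=k,interpolation=cv2.INTER_CUBIC)
    for z in (72,125):
        pts=[BX+(8+sx*45)*bx+(-3+sy*9)*by+[0,0,z] for sx,sy in ((-1,-1),(1,-1),(1,1),(-1,1))]
        uv=((proj(g,pts)-[x0,y0]+.5)*k-.5).round().astype(int); cv2.polylines(im,[uv.reshape(-1,1,2)],True,(0,0,255),1)
    cv2.imwrite(f"pics/v_{c}.png",im)
E
```

```text
50.6 7.8
49.4 -9.1
-35.6 -9.9
-34.9 7.2
```

View pics/v_scene.png

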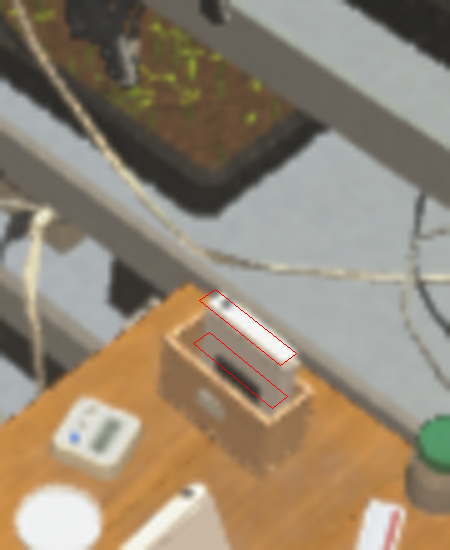

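View pics/v_top.png

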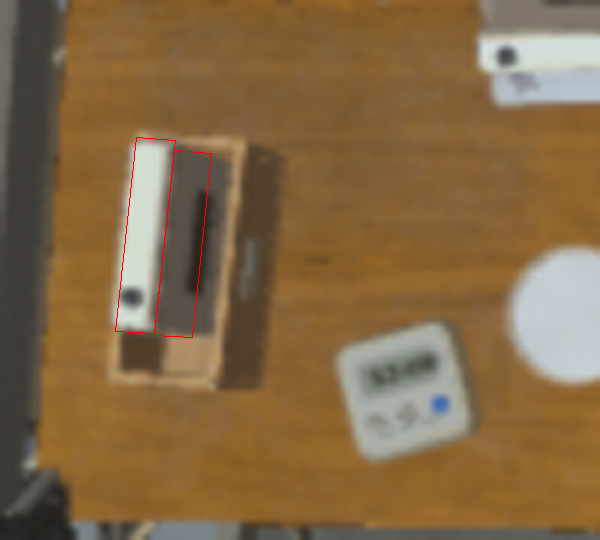

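```bash
python3 -c "
from rig import r
print(r.sense()['clock'],r.sense()['contact_force']); print(r.sign_off())"
```

```text
34.7833 [ 0.16464532 -0.33966153  0.24053604]
the job is handed in; nothing more can be done
None
```

The job is done and handed in at 34.8 s of the 72 s allowed. The right logger was the one without lugs, and it now stands foot down in the wooden box.

| Bay (in order tugged) | Pull felt | Result |
|---|---|---|
| Left | rose springily to about 10.3 N at 5 mm and held | pressed back home, ended within 0.1 mm of where it started |
| Middle | rose springily to about 11.7 N and held | pressed back home, ended within 0.1 mm of where it started |
| Right | under 2 N over 8.5 mm of slide | pulled right out and moved to the box |

- **Tilt:** the moves can't tilt the tool, so I leaned the gripper about 25° by driving the wrist joint against its limit at full height. That tilt then stayed for all three tugs.
- **Placing:** with the gripper still leaning at the box, I stood the logger upright by pushing its foot gently (about 5 N) against the inner wall. Setting it down pressed the floor with about 17 N for a moment before I eased off and released it.
- **Last checks:** in both pictures the logger in the box lines up with an upright model to within a few millimetres, and the other two are home in their bays. The gripper is clear of everything, with contact force near zero.
- **Disagreements:** fitted to the pictures alone, the dock's lean came out nearer 32° than the stated 26°. I used 26°, and all three grips closed cleanly with low side forces. In the last check the network reported only the middle logger, so the left one and the one in the box were checked by eye and by the overlay.

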